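# Load and cock the classroom catapult

## Robot

A 6-joint arm with a two-finger parallel gripper is mounted at the origin on the work surface. World frame = base frame: x ahead of the robot, y to its left, z up, the work surface at z = 0. Lengths are in m, angles in rad, forces in N, time in s.
With the tool pointing down it reaches from about 0.35 to 0.975 m from the base axis. Payload 4.9 kg.
Tool frame: the origin (TCP) lies at the centre of the arm's flange, where the gripper is bolted on; the fingertips stand 173 mm ahead of it and the grasp point (between the pads) lies 155 mm ahead of it (ctrl.finger_overhang is the distance from the TCP to the fingertips, in m); z points along the fingers, y is the direction in which the jaws open and shut (so a half turn about z gives the same grasp; the last joint's range is limited). The gripper opens to 85 mm and grips with 20 to 120 N. Pads are 22 mm wide; open, the fingers measure 114 mm over their backs; the gripper's body (76 mm by 85 mm) begins 54 mm behind the grasp point. The pads swing forward as they close: fully open they stand 13 mm farther back than shut.
Start: joints at [-1.341, 0.053, 1.613, -0, 1.476, -0.119], TCP at [0.214, -0.587, 0.405] pointing down, gripper open.
Joint ranges: [-3.01, 3.01], [-1.01, 2.22], [0.06, 2.58], [-1.02, 4.17], [0.09, 2.62], [-3.14, 3.14]. Speed limits (rad/s): [2.57, 2.57, 3.14, 3.14, 3.14, 3.14].

## Interface

Orientations are given as a rotation vector (axis times angle).
In Python, from station import ctrl, eyes, spotter gives the robot as it stands.
- The arm moves only by the shell command python3 -m crank 'ROWS' [FORCE]. ROWS is JSON, a list of rows, each a list of 7 numbers: the turn, a rotation vector about the tool's x, y, z in rad, then the shift along the tool's x, y, z in mm, then the closure, from -1 (fully open) to 1 (shut). A call has 1 to 8 rows; each row shifts and turns the pose as measured when the row begins, along the tool's axes as they then stand; what a row does not reach is not made up. A row lasts 1/12 s, in which the tool goes at most 41.7 mm and 7.16 degrees, less where a joint would pass 70% of its speed; a pose out of reach is approached as far as the arm can. A call is refused whole if a number of a shift passes 41.7 or a number of a turn 0.125, either way. A call with a gripper value outside its range is refused whole. The fingers move at their own pace and stop on an object; FORCE is the grip in N (left out, the last holds). Time passes only in rows, so rows that do not move let the fingers close. It gives the time, the measured TCP pose, the force and the opening at its end, in the units of the state.
- ctrl.get_obs(): the state, without advancing time (a new reading comes with each control period).
- eyes.get_image(name): name is "side" or "top" or "wrist"; returns a dict with "image" (480x640x3 uint8, red, green, blue), "vertical_fov" (degrees; the focal length in pixels is half the picture's height over the tangent of half this angle, whatever the lens; pixels are square), "cx", "cy" (the principal point, pixels), "rvec" (rotation vector, rad) and "tvec" (3), from world to camera coordinates, as OpenCV has them; the wrist camera has in their place "mount" (4x4, takes a point from camera to tool coordinates, whose origin is the TCP and whose axes are the flange's). Camera axes: x right, y down, z forward; pixel columns grow to the right and rows downward; lengths in m; the calibration is good to about 2 mm. A picture is of the moment at which its call begins: read the wrist's pose just before it. There is no depth.
- ctrl.finish_job(): hands the job in, once; it reports no verdict.
Trained networks look in a picture, given as the dict that the camera call returned (one of the last four; its "shot" number tells which), for a name from the list of things; names that differ only in an ending like _2 or _b are one class to them, and where a whole thing is asked for, a point or a joint stands for the part that bears it (a point fixed in the world has none). Each returns a list of dicts, best first, with "confidence" (0 to 1); they miss things now and then, are a little off and sometimes report something else, mostly with a low value. They report only what shows in the picture. A call takes as long as a camera call. They do not tell look-alikes from the thing itself.
- spotter.look_for(query, picture): "centre" ([x, y, z] in m, in world coordinates, good to about 4 mm: the middle of the surface that is visible of it).
- spotter.outline_of(query, picture): "region" (480x640 bool, what is visible of it).
- spotter.mark_of(query, picture): "centre" ([x, y, z] in m, in world coordinates, good to about 4 mm: a listed point, or the origin of a listed thing).
The state is a dict: "t": time; "q": joint angles; "dq": joint speeds; "effort": joint torques, N m; "tool_pos": TCP position; "tool_rot": TCP orientation; "contact_force": force on the tool from outside, world axes, zero at the start; "wrist_torque": the same for the moment, N m; "opening": finger opening in m.
Only numpy, scipy, OpenCV 4.12 (cv2) and the standard library are available. Lean on these libraries where they do the work, as an engineer would, in place of code of your own. Each camera call takes 0.05 s, during which the arm holds its last target.

## Task

Scoop clay balls out of the blue tub with the metal scoop and tip at least two of them into the white cup of the resting catapult, dropping none on the table, then stand the scoop upright on the table again and let it go. Then press the red tab at the end of the catapult's arm down past the first and second clicks to the third and last one, with the balls still in the cup, and finish while holding it down there with the gripper, because the arm springs back when it is let go. Do not push the mug, the glue stick or the roll of tape about.

Things in the scene. Friction and masses are not known exactly. Their poses are not given: they have to be found in the camera images.
- scoop: Aluminium scoop with a black handle, about 110 g, standing on its flat pan. Origin: centre of the pan's underside; x forwards over the open lip (at x = +39 mm), z up. Pan 78 long (x) x 72 wide (y) mm outside, floor and walls 2 mm thick, side walls 32 mm high (20 mm near the lip), back wall 36 mm. Balls roll on it when it tilts more than about 12 degrees
- scoop_grip (a point): Where to grip the handle, across its 16 mm width, from above: x = -105, y = 0, z = +74 mm in the scoop's frame, same axes. The handle is a level bar from x = -163 to -68 mm, 16 wide (y), 18 high (z = 65 to 83 mm), joined to the pan's back wall by a sloping strip
- scoop_pan (a point): Middle of the scoop's pan, 11 mm above its inner floor
- tub: Blue tub, fixed, that holds the balls. Origin on the table, x along it, away from the robot. Inside 84 mm wide (y), floor 8 mm above the table, flat from x = -65 to +90 mm, then a ramp rising at 45 degrees to x = +130 at the far end. Walls 48 mm high, outside x = -71 to +141, 96 mm wide. At the start the balls lie at x = +28 to +83 mm; the floor nearer the robot is free
- ball0_center (a point): Centre of ball 0: fired-clay ball, terracotta colour, 22 mm across, about 11 g
- ball1_center (a point): Centre of ball 1: fired-clay ball, terracotta colour, 22 mm across, about 11 g
- ball2_center (a point): Centre of ball 2: fired-clay ball, terracotta colour, 22 mm across, about 11 g
- ball3_center (a point): Centre of ball 3: fired-clay ball, terracotta colour, 22 mm across, about 11 g
- ball4_center (a point): Centre of ball 4: fired-clay ball, terracotta colour, 22 mm across, about 11 g
- ball5_center (a point): Centre of ball 5: fired-clay ball, terracotta colour, 22 mm across, about 11 g
- catapult: Wooden catapult, screwed down. Origin on the table under the resting cup; x points along the arm from tab to pivot. Base 350 x 130 x 18 mm (x = -80 to +270). Pivot axle along y at x = +177, z = +85. Side frames 140 mm high at y = +-40, x = +117 to +200. Scale board 140 mm high at x = +59 to +87, y = +30, with marks: white rest, green, yellow, red = clicks 1, 2, 3
- throw_angle (a joint): Angle of the throwing arm, rad: 0 at rest on its upper stop (arm rising 0.375 rad from pivot to tab), grows as the tab goes down. Clicks at 0.18, 0.36, 0.54, a bump half-way before each; lower stop at 0.585. A spring returns it to 0 from anywhere, hard enough to throw the load. Pressing the tab takes about 4 N at first, 6 N to click 2, 8 N to click 3; holding there 7 to 10 N
- cup_load (a point): Middle of the inside of the white plastic cup on the arm, 190 mm from the pivot, 15 mm above the inner floor. Cup 42 mm high, rim 100 mm across outside, 92 inside, inner floor 66 mm across. Its mouth leans 0.27 rad towards the pivot at rest and as much the other way at click 3. At rest the rim lies 190 to 217 mm above the table
- tab_top (a point): Centre of the upper face of the red press tab at the arm's free end, 300 mm from the pivot; z normal to the tab, x along the arm to the pivot. Tab 50 (along the arm) x 48 x 8 mm. Its top is about 209 mm above the table at rest, 50 mm at click 3; on its arc it moves up to 27 mm horizontally away from the pivot
- throw_arm: The throwing arm: a wooden beam 24 mm wide and 14 mm thick with the white cup and the red press tab on it. Origin on the pivot axle, x along the arm from tab to pivot, z normal to its upper side
- mug: White mug, 80 mm across, 92 mm high; bystander, leave it alone
- tape: Yellow roll of tape lying flat, 90 mm across, 24 mm high; bystander
- glue: White glue stick standing upright, 36 mm across, 110 mm high; bystander
There are look-alikes about, which are no part of the job. What is meant by the scoop is not green or pink, and is the larger of those in its own colour.

How it is judged:
On the way, in this order (a step that is already met when the one before it is completed fails the run):
1. the scoop, lifted out of the tub, carries at least two balls (height (world z) of scoop above 0.07 m and (distance between each of ball0_center, ball1_center and scoop_pan below 0.045 m or distance between each of ball0_center, ball2_center and scoop_pan below 0.045 m or distance between each of ball0_center, ball3_center and scoop_pan below 0.045 m or distance between each of ball0_center, ball4_center and scoop_pan below 0.045 m or distance between each of ball0_center, ball5_center and scoop_pan below 0.045 m or distance between each of ball1_center, ball2_center and scoop_pan below 0.045 m or distance between each of ball1_center, ball3_center and scoop_pan below 0.045 m or distance between each of ball1_center, ball4_center and scoop_pan below 0.045 m or distance between each of ball1_center, ball5_center and scoop_pan below 0.045 m or distance between each of ball2_center, ball3_center and scoop_pan below 0.045 m or distance between each of ball2_center, ball4_center and scoop_pan below 0.045 m or distance between each of ball2_center, ball5_center and scoop_pan below 0.045 m or distance between each of ball3_center, ball4_center and scoop_pan below 0.045 m or distance between each of ball3_center, ball5_center and scoop_pan below 0.045 m or distance between each of ball4_center, ball5_center and scoop_pan below 0.045 m)), for 0.2 s.
2. at least two balls lie in the cup of the catapult, its arm still at rest ((distance between each of ball0_center, ball1_center and cup_load below 0.04 m or distance between each of ball0_center, ball2_center and cup_load below 0.04 m or distance between each of ball0_center, ball3_center and cup_load below 0.04 m or distance between each of ball0_center, ball4_center and cup_load below 0.04 m or distance between each of ball0_center, ball5_center and cup_load below 0.04 m or distance between each of ball1_center, ball2_center and cup_load below 0.04 m or distance between each of ball1_center, ball3_center and cup_load below 0.04 m or distance between each of ball1_center, ball4_center and cup_load below 0.04 m or distance between each of ball1_center, ball5_center and cup_load below 0.04 m or distance between each of ball2_center, ball3_center and cup_load below 0.04 m or distance between each of ball2_center, ball4_center and cup_load below 0.04 m or distance between each of ball2_center, ball5_center and cup_load below 0.04 m or distance between each of ball3_center, ball4_center and cup_load below 0.04 m or distance between each of ball3_center, ball5_center and cup_load below 0.04 m or distance between each of ball4_center, ball5_center and cup_load below 0.04 m) and value of joint throw_angle below 0.09 rad), for 0.2 s.
3. the scoop stands on the table again, let go (height (world z) of scoop below 0.012 m and angle between scoop's own z axis and vertical below 0.15 rad and linear speed of scoop below 0.05 m/s and contact force between the fingers and scoop below 0.1 N), for 0.2 s.
4. the arm is pressed to the third click (value of joint throw_angle above 0.48 rad and (distance between each of ball0_center, ball1_center and cup_load below 0.04 m or distance between each of ball0_center, ball2_center and cup_load below 0.04 m or distance between each of ball0_center, ball3_center and cup_load below 0.04 m or distance between each of ball0_center, ball4_center and cup_load below 0.04 m or distance between each of ball0_center, ball5_center and cup_load below 0.04 m or distance between each of ball1_center, ball2_center and cup_load below 0.04 m or distance between each of ball1_center, ball3_center and cup_load below 0.04 m or distance between each of ball1_center, ball4_center and cup_load below 0.04 m or distance between each of ball1_center, ball5_center and cup_load below 0.04 m or distance between each of ball2_center, ball3_center and cup_load below 0.04 m or distance between each of ball2_center, ball4_center and cup_load below 0.04 m or distance between each of ball2_center, ball5_center and cup_load below 0.04 m or distance between each of ball3_center, ball4_center and cup_load below 0.04 m or distance between each of ball3_center, ball5_center and cup_load below 0.04 m or distance between each of ball4_center, ball5_center and cup_load below 0.04 m)), for 0.1 s.
At the end, for the whole second after the job is handed in: The fingers hold the arm still at the third click (throw_angle above 0.48 rad), pushing on the red tab with over 2 N; at least two balls are in the cup (centres within 40 mm of cup_load); the scoop stands on the table, not touched by the fingers (origin below 12 mm, tilt under 0.15 rad) (all of step 3 and all of step 4 and velocity of joint throw_angle between -0.15 and 0.15 rad/s and contact force between the fingers and throw_arm above 2 N and contact force between scoop and throw_arm below 0.1 N); the arm keeps its last pose, push and grip.
It fails at once if a ball falls on the table or the floor (height (world z) of any of ball0_center, ball1_center, ball2_center, ball3_center, ball4_center, ball5_center below 0.014 m).
It fails at once if the mug, the glue stick or the roll of tape is moved by more than 30 mm (distance of any of mug, tape, glue from where it was at the start of the episode above 0.03 m).
It also fails if it takes over 72 s, if anything falls off the work surface, if the arm or the gripper's body presses on something with over 40 N, if the wrist force passes 120 N, or if a joint passes its speed limit or range.

## Working session

There is one attempt and no reset: what is moved stays moved. The work goes in short steps, Python scripts to look and compute and a shell command to move; the robot and the scene stay as the last step left them, time stands still between calls to the robot, and variables do not carry over. Pictures are saved under pics/ and viewed, and the job is handed in when it is done.

```bash
ls -la; mkdir -p pics; cat > h.py <<'E'
import numpy as np, cv2
from scipy.spatial.transform import Rotation as R
from station import ctrl, eyes, spotter
def snap(name, fn=None):
    o=ctrl.get_obs(); p=eyes.get_image(name)
    p['obs']=o
    if fn: cv2.imwrite('pics/'+fn, cv2.cvtColor(p['image'],cv2.COLOR_RGB2BGR))
    return p
def cam(p):
    f=240/np.tan(np.radians(p['vertical_fov'])/2)
    if 'mount' in p:
        o=p['obs']; T=np.eye(4); T[:3,:3]=R.from_rotvec(o['tool_rot']).as_matrix(); T[:3,3]=o['tool_pos']
        W=T@np.array(p['mount']); W2C=np.linalg.inv(W)
    else:
        W2C=np.eye(4); W2C[:3,:3]=R.from_rotvec(p['rvec']).as_matrix(); W2C[:3,3]=p['tvec']
    return f,W2C
def proj(p,X):
    f,M=cam(p); X=np.atleast_2d(X); c=X@M[:3,:3].T+M[:3,3]
    return np.c_[f*c[:,0]/c[:,2]+p['cx'], f*c[:,1]/c[:,2]+p['cy']]
def unproj(p,uv,z):
    f,M=cam(p); C=np.linalg.inv(M); d=C[:3,:3]@np.array([(uv[0]-p['cx'])/f,(uv[1]-p['cy'])/f,1]); o=C[:3,3]
    return o+d*(z-o[2])/d[2]
E
python3 - <<'E'
from h import *
o=ctrl.get_obs(); print({k:np.round(v,3) for k,v in o.items()}, ctrl.finger_overhang)
ps={n:snap(n,n+'0.png') for n in('side','top','wrist')}
for n in('side','top'):
    p=ps[n]; print(n,p['vertical_fov'],p['cx'],p['cy'],np.round(np.linalg.inv(cam(p)[1])[:3],3).tolist())
for n in ('top','side'):
  for q in ['scoop','scoop_grip','tub','ball0_center','catapult','cup_load','tab_top','mug','tape','glue']:
    r=spotter.mark_of(q,ps[n])
    print(n,q,[(np.round(d['centre'],3).tolist(),round(d['confidence'],2),np.round(proj(ps[n],d['centre'])[0]).tolist()) for d in r])
E
```

```text
total 12
drwxr-xr-x  3 agent agent 4096 Dec  7 15:34 .
drwxr-xr-x 23 root  root  4096 Dec  7 15:34 ..
drwxr-xr-x  2 agent agent 4096 Dec  7 15:34 pics
{'t': np.float64(0.0), 'q': array([-1.341,  0.053,  1.614,  0.   ,  1.476, -0.119]), 'dq': array([ 0.   ,  0.002, -0.   , -0.   ,  0.   ,  0.001]), 'effort': array([-1.0000e-03, -3.9368e+01, -3.7018e+01, -0.0000e+00,  7.0000e-03,
        0.0000e+00]), 'tool_pos': array([ 0.214, -0.587,  0.403]), 'tool_rot': array([-3.092, -0.545,  0.   ]), 'contact_force': array([ 0.01 , -0.029, -0.594]), 'wrist_torque': array([-0.001, -0.018, -0.022]), 'opening': np.float64(0.086)} 0.1734
side 52.507741262752106 317.7797185938917 239.03871236234315 [[-0.819, -0.306, 0.485, -0.065], [-0.573, 0.427, -0.699, 0.807], [0.007, -0.851, -0.525, 0.74]]
top 51.61695069173899 322.8232715416288 236.8638893977532 [[-0.093, -0.969, 0.228, 0.255], [-0.996, 0.09, -0.024, 0.007], [0.003, -0.23, -0.973, 1.144]]
top scoop [([0.253, -0.306, -0.001], 0.89, [459.0, 341.0]), ([0.553, -0.001, 0.0], 0.8, [313.0, 225.0]), ([0.327, 0.063, 0.0], 0.79, [294.0, 324.0]), ([0.208, 0
[... 1196 characters left out ...]
], 0.7, [350.0, 372.0])]
side tub [([0.534, 0.222, 0.002], 0.65, [246.0, 326.0])]
side ball0_center [([0.573, 0.199, 0.02], 0.66, [239.0, 308.0])]
side catapult [([0.508, -0.217, -0.004], 0.63, [357.0, 246.0])]
side cup_load [([0.516, -0.214, 0.183], 0.93, [358.0, 186.0]), ([0.471, -0.444, 0.002], 0.17, [405.0, 217.0])]
side tab_top [([0.415, -0.222, 0.208], 0.91, [394.0, 186.0])]
side mug [([0.473, -0.444, -0.001], 0.73, [404.0, 217.0]), ([0.416, -0.22, 0.207], 0.24, [393.0, 187.0])]
side tape [([0.704, 0.009, 0.003], 0.85, [252.0, 258.0]), ([0.456, -0.032, 0.073], 0.24, [338.0, 260.0])]
side glue [([0.467, 0.433, 0.002], 0.56, [196.0, 403.0]), ([0.689, -0.214, 0.089], 0.5, [305.0, 201.0])]
```

View pics/top0.png

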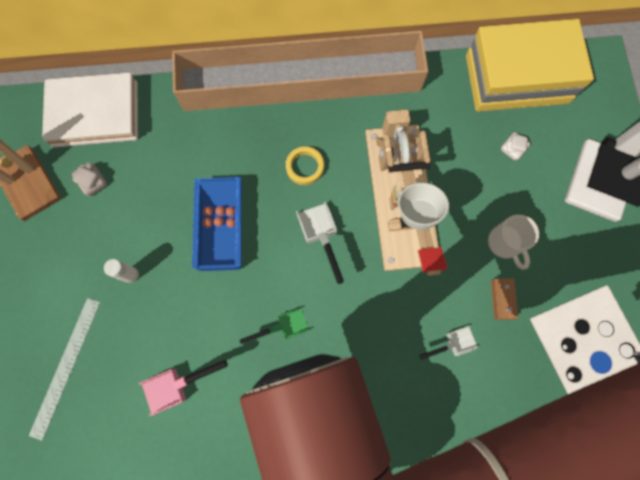

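View pics/side0.png

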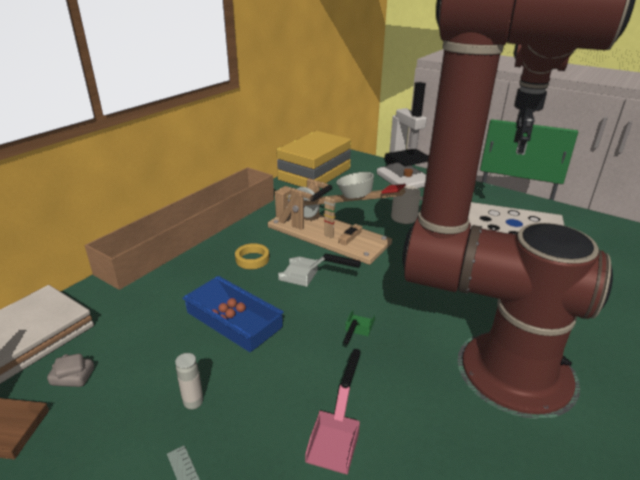

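View pics/wrist0.png

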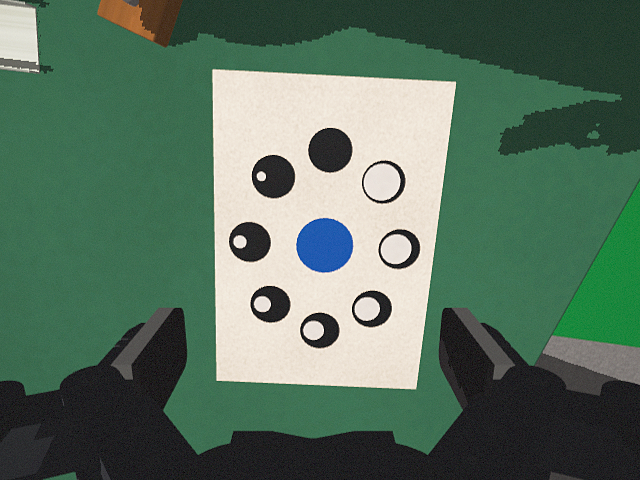

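The top view shows four scoops:
- grey, large, at (318,224)
- grey, small, at (460,341)
- pink at (162,392)
- green at (294,322)

The scoop meant is neither green nor pink and is the larger one of its colour, so it is the grey one at (318,224). Its handle is at (332,259). I'll confirm this in an enlarged crop and measure the yaws.

```bash
python3 - <<'E'
from h import *
im=cv2.imread('pics/top0.png')[180:380,180:500]
cv2.imwrite('pics/crop0.png',cv2.resize(im,(800,500),interpolation=cv2.INTER_CUBIC))
p=snap('top')
def rect(q,z,sel=None):
    r=spotter.outline_of(q,p)
    for d in r:
        c=cv2.findContours(d['region'].astype(np.uint8),cv2.RETR_EXTERNAL,cv2.CHAIN_APPROX_NONE)[0]
        c=max(c,key=cv2.contourArea)[:,0]
        W=np.array([unproj(p,u,z)[:2] for u in c],np.float32)
        rr=cv2.minAreaRect(W)
        print(q,d['confidence'],'px',c.mean(0),np.round(rr[0],3),np.round(rr[1],3),round(rr[2],1))
rect('tub',0.048); rect('catapult',0.018); rect('scoop',0.03)
for k in range(6):
  pass
print([(np.round(d['centre'],3).tolist(),round(d['confidence'],2)) for d in spotter.look_for('ball0_center',p)])
E
```

```text
tub 0.86 px [216.47601476 223.22878229] [0.569 0.22 ] [0.112 0.221] 86.1
catapult 0.61 px [405.0047619  194.72142857] [ 0.617 -0.235] [0.419 0.176] 0.9
scoop 0.91 px [449.28873239 345.18309859] [ 0.247 -0.265] [0.051 0.128] 12.3
scoop 0.89 px [180.89140271 382.72850679] [0.226 0.302] [0.075 0.188] 17.4
scoop 0.89 px [275.46666667 328.3030303 ] [0.316 0.112] [0.055 0.152] 14.9
scoop 0.85 px [323.50505051 240.13131313] [ 0.497 -0.022] [0.191 0.074] 14.0
[([0.573, 0.194, 0.028], 0.62), ([0.523, -0.214, 0.174], 0.47)]
```

View pics/crop0.png

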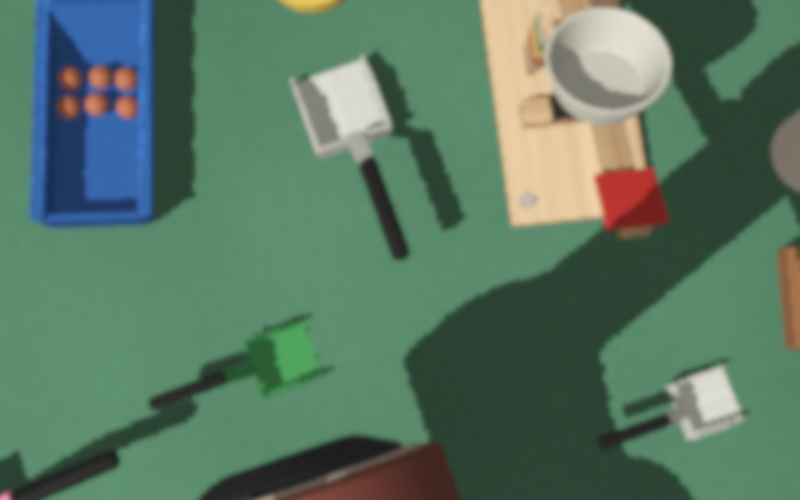

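The crop confirms it: the large grey scoop with the black handle is in the middle, the small grey one is at lower right, and the green one is at lower left. I'll write a helper that gives the tool-frame shift to a goal, then move.

```bash
cat > g.py <<'E'
import sys
from h import *
# usage: g.py x y z yaw_deg pitch_deg(lip up +)  : TCP goal; prints tool-frame shift(mm) and turn(rad)
def goalR(yaw,pitch):
    c,s=np.cos(np.radians(yaw)),np.sin(np.radians(yaw))
    B=np.array([[c,s,0],[s,-c,0],[0,0,-1.]])  # cols: toolx,(tool y),(tool z)
    return B@R.from_rotvec([0,np.radians(pitch),0]).as_matrix()
if __name__=='__main__':
    a=[float(v) for v in sys.argv[1:]]
    o=ctrl.get_obs(); M=R.from_rotvec(o['tool_rot']).as_matrix()
    G=goalR(a[3],a[4] if len(a)>4 else 0)
    print('t',round(float(o['t']),2),'pos',np.round(o['tool_pos'],4),'shift mm',np.round(1000*M.T@(np.array(a[:3])-o['tool_pos']),1),'turn',np.round(R.from_matrix(M.T@G).as_rotvec(),4),'F',np.round(o['contact_force'],1),'open',round(float(o['opening']),4))
E
python3 g.py 0.4555 -0.0325 0.45 16.5
```

```text
t 1.4 pos [ 0.2136 -0.5873  0.4047] shift mm [ 417.  -438.8  -45.3] turn [-0.     -0.      0.0608] F [0.6 0.5 0.5] open 0.0856
```

```bash
python3 -m crank '[[0,0,0.01,10,-10,-30,-1],[0,0,0.01,27,-29,-8,-1],[0,0,0.01,28,-29,0,-1],[0,0,0.01,28,-29,0,-1],[0,0,0.01,28,-29,0,-1],[0,0,0,28,-29,0,-1],[0,0,0,28,-29,0,-1],[0,0,0,28,-29,0,-1]]'; python3 g.py 0.4555 -0.0325 0.45 16.5
```

```text
t: 2.07
tool_pos: [0.3438, -0.318, 0.4441]
tool_rot: [3.109, 0.442, 0.002]
contact_force: [0.4, -0.2, 0.2]
opening: 0.0855
t 2.07 pos [ 0.3438 -0.318   0.4441] shift mm [ 186.8 -243.1   -6.2] turn [ 0.002  -0.0009 -0.0057] F [ 0.4 -0.2  0.2] open 0.0855
```

```bash
python3 -m crank '[[0,0,0,24,-31,0,-1],[0,0,0,24,-31,0,-1],[0,0,0,24,-31,0,-1],[0,0,0,24,-31,0,-1],[0,0,0,24,-31,10,-1],[0,0,0,24,-31,25,-1],[0,0,0,22,-30,20,-1],[0,0,0,20,-27,20,-1]]'; python3 g.py 0.4555 -0.0325 0.40 16.5
```

```text
t: 2.73
tool_pos: [0.4565, -0.0234, 0.3791]
tool_rot: [3.097, 0.439, 0.034]
contact_force: [0.8, -0.7, -0.3]
opening: 0.0855
t 2.73 pos [ 0.4565 -0.0234  0.3791] shift mm [ -3.1   8.8 -20.8] turn [ 0.0164 -0.0193 -0.0065] F [ 0.8 -0.7 -0.3] open 0.0855
```

```bash
python3 -m crank '[[0.016,-0.019,0,-2,7,-5,-1],[0,0,0,0,0,0,-1]]'; cat > look.py <<'E'
import sys
from h import *
p=snap(sys.argv[1],sys.argv[2])
for q in sys.argv[3:]:
    r=spotter.mark_of(q,p)
    print(q,[(np.round(d['centre'],4).tolist(),round(d['confidence'],2),np.round(proj(p,d['centre'])[0]).tolist()) for d in r])
E
python3 look.py wrist w1.png scoop scoop_grip scoop_pan tub ball0_center; python3 g.py 0.4555 -0.0325 0.4 16.5
```

```text
t: 2.9
tool_pos: [0.4563, -0.0235, 0.379]
tool_rot: [-3.103, -0.459, 0.011]
contact_force: [-1.0, 0.7, 1.0]
opening: 0.0854
scoop [([0.5561, -0.0071, -0.0015], 0.91, [333.0, 75.0]), ([0.3292, 0.0668, -0.0045], 0.63, [179.0, 307.0])]
scoop_grip [([0.4535, -0.0326, 0.0735], 0.75, [327.0, 233.0]), ([0.3077, 0.1446, 0.0554], 0.62, [49.0, 338.0])]
scoop_pan [([0.3243, 0.0712, 0.0086], 0.58, [168.0, 317.0])]
tub [([0.5358, 0.2213, 0.0072], 0.97, [23.0, 5.0])]
ball0_center []
t 3.2 pos [ 0.4558 -0.0258  0.3794] shift mm [ -2.3   6.3 -20.7] turn [-0.0057  0.0047  0.0004] F [-0.1 -0.3 -0.4] open 0.0852
```

View pics/w1.png

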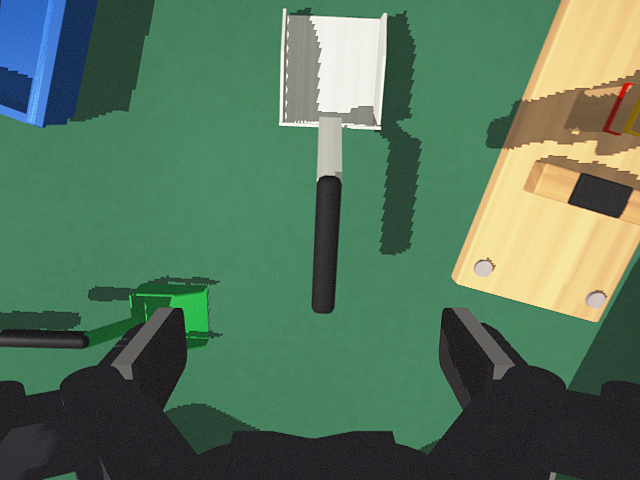

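The wrist view shows the scoop straight ahead, with its pan at (333,70) and its handle from (329,178) to (323,312). The green look-alike is at lower left. I'll get the handle axis from its pixels at the handle-top height.

```bash
python3 - <<'E'
from h import *
p=snap('wrist'); im=p['image'].astype(int)
m=(im.max(2)<60); m2=np.zeros_like(m); m2[185:305,305:350]=m[185:305,305:350]
a=[]
for v in range(185,305,5):
    u=np.where(m2[v])[0]; a.append(unproj(p,(u.mean(),v),0.083)[:2])
a=np.array(a); print(a[0],a[-1], np.degrees(np.arctan2(*(a[0]-a[-1])[::-1])))
ys=np.where(m[150:330,320:332].any(1))[0]+150; print(ys.min(),ys.max())
print('front',unproj(p,(330,178),0.083),'back',unproj(p,(323,ys.max()),0.07))
E
```

```text
[ 0.48501852 -0.02395352] [ 0.40979358 -0.04313248] 14.303121859161704
175 312
front [ 0.48989048 -0.02505746  0.083     ] back [ 0.39605324 -0.04931267  0.07      ]
```

```bash
python3 g.py 0.454 -0.032 0.27 14.3;  python3 -m crank '[[0,0,0.03,-1,6,18,-1],[0,0,0,0,0,35,-1],[0,0,0,0,0,35,-1],[0,0,0,0,0,20,-1],[0,0,0,0,0,0,-1]]'; python3 g.py 0.454 -0.032 0.229 14.3
```

```text
t 3.25 pos [ 0.4558 -0.0258  0.3793] shift mm [ -3.    6.1 109.3] turn [-0.0056  0.0049  0.0388] F [-0.2  0.1 -0.1] open 0.0853
t: 3.67
tool_pos: [0.4578, -0.036, 0.2743]
tool_rot: [3.117, 0.389, 0.014]
contact_force: [-0.8, 0.5, -0.1]
opening: 0.0854
t 3.67 pos [ 0.4578 -0.036   0.2743] shift mm [-3.1 -4.9 45.2] turn [ 0.0018 -0.0088 -0.0011] F [-0.8  0.5 -0.1] open 0.0854
```

```bash
python3 -m crank '[[0,-0.008,0,-3,-4,20,-1],[0,0,0,0,0,18,-1],[0,0,0,0,0,4,-1],[0,0,0,0,0,0,-1]]'; python3 g.py 0.454 -0.032 0.229 14.3
```

```text
t: 4.0
tool_pos: [0.4554, -0.0354, 0.2352]
tool_rot: [3.115, 0.381, 0.009]
contact_force: [0.3, 0.0, 0.3]
opening: 0.0856
t 4.0 pos [ 0.4554 -0.0354  0.2352] shift mm [-0.6 -3.7  6.2] turn [ 0.0043 -0.0049 -0.0061] F [0.3 0.  0.3] open 0.0856
```

```bash
python3 -m crank '[[0.004,-0.005,-0.006,0,-4,6,-1],[0,0,0,0,0,0,-1]]' 60; python3 g.py 0.454 -0.032 0.229 14.3
```

```text
t: 4.17
tool_pos: [0.4556, -0.0321, 0.2318]
tool_rot: [3.116, 0.389, 0.005]
contact_force: [-0.0, 0.4, -0.6]
opening: 0.0855
t 4.17 pos [ 0.4556 -0.0321  0.2318] shift mm [-1.5 -0.5  2.8] turn [ 0.0018 -0.0032 -0.0009] F [-0.   0.4 -0.6] open 0.0855
```

```bash
python3 -m crank '[[0,0,0,-1,0,2,1],[0,0,0,0,0,0,1],[0,0,0,0,0,0,1],[0,0,0,0,0,0,1],[0,0,0,0,0,0,1],[0,0,0,0,0,0,1],[0,0,0,0,0,0,1],[0,0,0,0,0,0,1]]' 90; python3 g.py 0.454 -0.032 0.229 14.3; python3 look.py wrist w2.png scoop scoop_grip
```

```text
t: 4.83
tool_pos: [0.4568, -0.0326, 0.2347]
tool_rot: [3.113, 0.39, 0.018]
contact_force: [-0.2, 0.8, -1.1]
opening: 0.0142
t 4.83 pos [ 0.4568 -0.0326  0.2347] shift mm [-2.6 -1.3  5.6] turn [ 0.0056 -0.0112 -0.0005] F [-0.2  0.8 -1.1] open 0.0142
scoop [([0.5571, -0.0085, -0.0057], 0.9, [313.0, 47.0])]
scoop_grip [([0.4553, -0.0301, 0.0713], 0.77, [302.0, 334.0])]
```

View pics/w2.png

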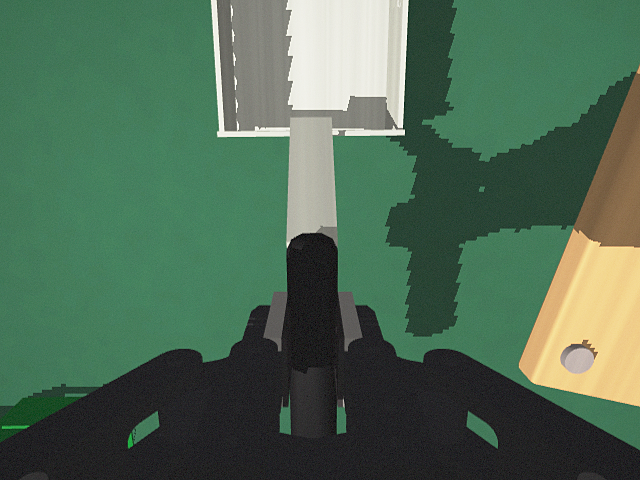

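The handle is gripped: the opening is 14 mm and the handle shows between the pads at (312,330). Next I'll lift, and fit the tub's pose with an overlay in the top picture.

```bash
python3 -m crank '[[0,0,0,0,0,-15,1],[0,0,0,0,0,-25,1],[0,0,0,0,0,-25,1],[0,0,0,0,0,-25,1],[0,0,0,0,0,0,1]]' 90; python3 - <<'E'
from h import *
p=snap('top','top1.png'); im=p['image'].astype(int)
m=((im[...,2]>im[...,0]+40)&(im[...,2]>im[...,1]+15)).astype(np.uint8)
m[:, :170]=0; m[:,260:]=0; m[:160]=0; m[290:]=0
from scipy.optimize import minimize
def model(x,y,th):
    c,s=np.cos(th),np.sin(th); 
    P=[(-.071,-.048),(.141,-.048),(.141,.048),(-.071,.048)]
    X=[[x+c*a-s*b,y+s*a+c*b,z] for z in(0,.048) for a,b in P]
    h=cv2.convexHull(proj(p,X).astype(np.float32))
    S=4; mm=np.zeros((480*S,640*S),np.uint8); cv2.fillConvexPoly(mm,np.int32(np.round(h*S*1.0+S/2)),1); return mm[::S,::S] if 0 else cv2.resize(mm.astype(np.float32),(640,480),interpolation=cv2.INTER_AREA)
c=cv2.findContours(m,cv2.RETR_EXTERNAL,cv2.CHAIN_APPROX_NONE)[0]; c=max(c,key=cv2.contourArea)
mf=np.zeros_like(m); cv2.fillPoly(mf,[c],1)
f=lambda v: np.abs(model(v[0],v[1],v[2])-mf).sum()
best=min((minimize(f,[.535,.2215,t],method='Nelder-Mead',options=dict(initial_simplex=[[.535,.2215,t],[.54,.2215,t],[.535,.227,t],[.535,.2215,t+.04]])) for t in(-.1,-.05,0,.05)),key=lambda r:r.fun)
print(best.x,np.degrees(best.x[2]),best.fun,mf.sum())
x,y,th=best.x
vis=cv2.imread('pics/top1.png')
cs,sn=np.cos(th),np.sin(th)
for P,z in(([(-.071,-.048),(.141,-.048),(.141,.048),(-.071,.048)],.048),([(-.065,-.042),(.09,-.042),(.09,.042),(-.065,.042)],.008)):
    uv=proj(p,[[x+cs*a-sn*b,y+sn*a+cs*b,z] for a,b in P])
    cv2.polylines(vis,[np.int32(np.round(uv))],1,(0,255,255),1)
cv2.imwrite('pics/crop1.png',cv2.resize(vis[160:310,150:350],(800,600),interpolation=cv2.INTER_CUBIC))
E
python3 g.py 0.454 -0.032 0.324 14.3
```

```text
t: 5.4
tool_pos: [0.4535, -0.032, 0.3227]
tool_rot: [3.117, 0.391, -0.002]
contact_force: [0.7, 0.0, -1.1]
opening: 0.0141
[ 0.53838345  0.22316632 -0.07922599] -4.5393149246521185 319.0625 4541
t 5.45 pos [ 0.4528 -0.0319  0.3201] shift mm [ 1.1  0.4 -3.9] turn [-0.0015  0.0047 -0.0003] F [-0.3 -0.7 -1.5] open 0.0142
```

View pics/crop1.png

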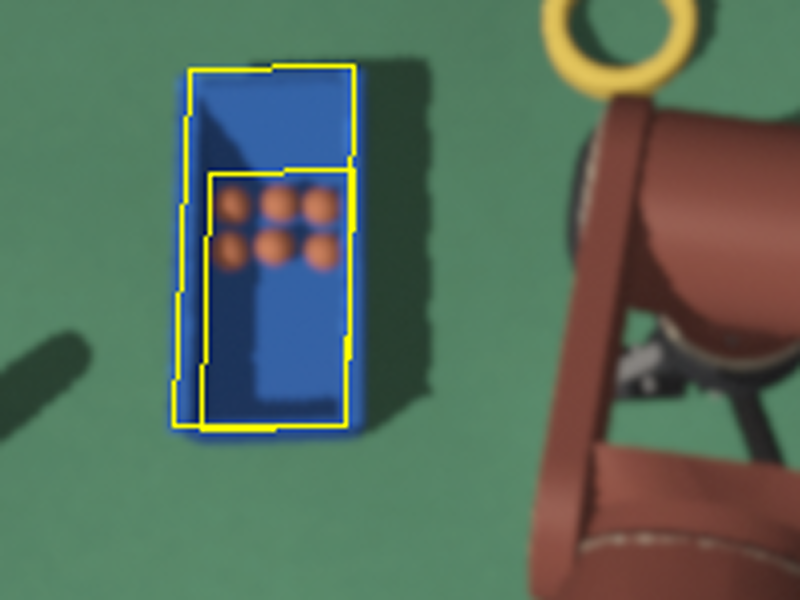

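```bash
python3 - <<'E'
from h import *
p=snap('top'); im=p['image'].astype(float)
b=im[...,2]-im[...,1]
def cross(vals,thr):
    i=np.where(vals>thr)[0]
    if len(i)==0 or i[0]==0: return None
    i=i[0]; return i-1+(thr-vals[i-1])/(vals[i]-vals[i-1])
L=[]
for v in range(184,262,3):
    r=b[v,180:210]; c=cross(r,(r.min()+r[:25].max())/2)
    if c: L.append(unproj(p,(180+c,v),.048)[:2])
L=np.array(L); k=np.polyfit(L[:,0],L[:,1],1); res=L[:,1]-np.polyval(k,L[:,0]); print('left yaw',np.degrees(np.arctan(k[0])),res.std())
F=[]
for u in range(202,236,3):
    r=b[165:190,u]; c=cross(r,(r.min()+r[:18].max())/2)
    if c: F.append(unproj(p,(u,165+c),.048)[:2])
F=np.array(F); kf=np.polyfit(F[:,1],F[:,0],1); print('far yaw',-np.degrees(np.arctan(kf[0])),(F[:,0]-np.polyval(kf,F[:,1])).std())
th=np.arctan(k[0]); n=np.array([-np.sin(th),np.cos(th)]); x=np.array([np.cos(th),np.sin(th)])
print('n.o',(L@n).mean()-.048,'x.o',(F@x).mean()-.141); o=n*((L@n).mean()-.048)+x*((F@x).mean()-.141); print(o)
E
```

```text
left yaw -3.4644151442855473 0.00016173271384106941
far yaw -1.9311579604860056 0.00037458339181654275
n.o 0.259339218257673 x.o 0.5226928683839597
[0.53740917 0.22727968]
```

```bash
python3 g.py 0.412 0.228 0.34 -3; python3 -m crank '[[0,0,0.04,0,-15,-5,1],[0,0,0.06,0,-30,0,1],[0,0,0.06,0,-35,0,1],[0,0,0.06,0,-35,0,1],[0,0,0.06,0,-35,0,1],[0,0,0,0,-35,0,1],[0,0,0,0,0,0,1]]'; python3 g.py 0.412 0.228 0.34 -3
```

```text
t 5.5 pos [ 0.4521 -0.0317  0.318 ] shift mm [  25.  -261.6  -21.4] turn [-0.0021  0.0084  0.3017] F [ 0.2  0.2 -1.3] open 0.0145
t: 6.08
tool_pos: [0.43, 0.157, 0.308]
tool_rot: [3.14, -0.084, -0.05]
contact_force: [-1.0, 0.3, -0.9]
opening: 0.0141
t 6.08 pos [0.43  0.157 0.308] shift mm [-22.8 -69.9 -31.4] turn [ 0.0009  0.0318 -0.0009] F [-1.   0.3 -0.9] open 0.0141
```

```bash
python3 -m crank '[[0,0.03,0,0,0,-25,1],[0,0,0,-5,-20,-8,1],[0,0,0,-8,-25,0,1],[0,0,0,-8,-22,0,1],[0,0,0,0,0,0,1]]'; python3 g.py 0.412 0.228 0.34 -3;python3 look.py wrist w3.png scoop tub ball0_center
```

```text
t: 6.5
tool_pos: [0.4091, 0.2279, 0.3288]
tool_rot: [3.133, -0.079, -0.035]
contact_force: [0.2, -0.4, -0.5]
opening: 0.0145
t 6.5 pos [0.4091 0.2279 0.3288] shift mm [  2.6  -0.2 -11.3] turn [0.0081 0.0221 0.002 ] F [ 0.2 -0.4 -0.5] open 0.0145
scoop [([0.3255, 0.0721, -0.0001], 0.81, [518.0, 307.0]), ([0.503, 0.2233, 0.0898], 0.62, [308.0, 48.0])]
tub []
ball0_center []
```

View pics/w3.png

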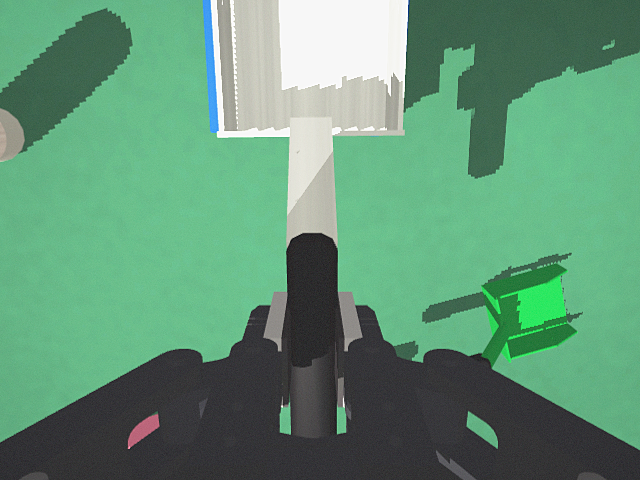

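```bash
python3 - <<'E'
from h import *
p=snap('wrist')
im=p['image'].astype(int)
for v in range(10,126,20):
    r=im[v]; m=np.where((r[150:260,2]-r[150:260,0]>80)&(r[150:260,2]>180))[0]+150
    print(v,m.min(),m.max(),np.round(unproj(p,(m.min()-.5,v),.048),4))
p=snap('top','top2.png')
q=snap('side','side2.png')
im=cv2.imread('pics/top2.png'); cv2.imwrite('pics/crop2.png',cv2.resize(im[140:320,120:360],(800,600),interpolation=cv2.INTER_CUBIC))
im=cv2.imread('pics/side2.png'); cv2.imwrite('pics/crop2s.png',cv2.resize(im[190:390,130:400],(800,592),interpolation=cv2.INTER_CUBIC))
for n,pp in(('top',p),('side',q)):
  for w in('tub','scoop','ball0_center'):
    print(n,w,[(np.round(d['centre'],4).tolist(),round(d['confidence'],2)) for d in spotter.mark_of(w,pp)])
E
```

```text
10 197 210 [0.5317 0.2769 0.048 ]
30 198 212 [0.5222 0.2776 0.048 ]
50 199 213 [0.5125 0.2784 0.048 ]
70 201 214 [0.5025 0.2786 0.048 ]
90 202 215 [0.4922 0.2794 0.048 ]
110 203 217 [0.4817 0.2802 0.048 ]
top tub [([0.5377, 0.2215, 0.0006], 0.69)]
top scoop [([0.2075, 0.3606, 0.0015], 0.97), ([0.2513, -0.3091, -0.0002], 0.83), ([0.5037, 0.2175, 0.0878], 0.79), ([0.3273, 0.0689, -0.0005], 0.76)]
top ball0_center [([0.5733, 0.1916, 0.0177], 0.58)]
side tub [([0.538, 0.223, 0.0005], 0.75)]
side scoop [([0.3279, 0.0661, -0.0001], 0.87), ([0.2067, 0.3633, 0.0013], 0.72), ([0.5092, 0.2188, 0.0883], 0.64), ([0.2529, -0.3, 0.0001], 0.6)]
side ball0_center [([0.5747, 0.1982, 0.0188], 0.52)]
```

View pics/crop2.png

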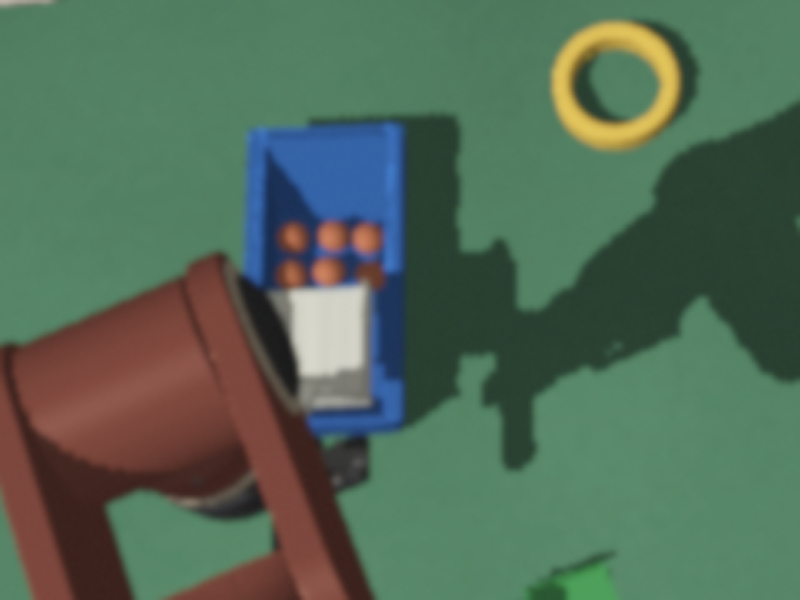

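View pics/crop2s.png

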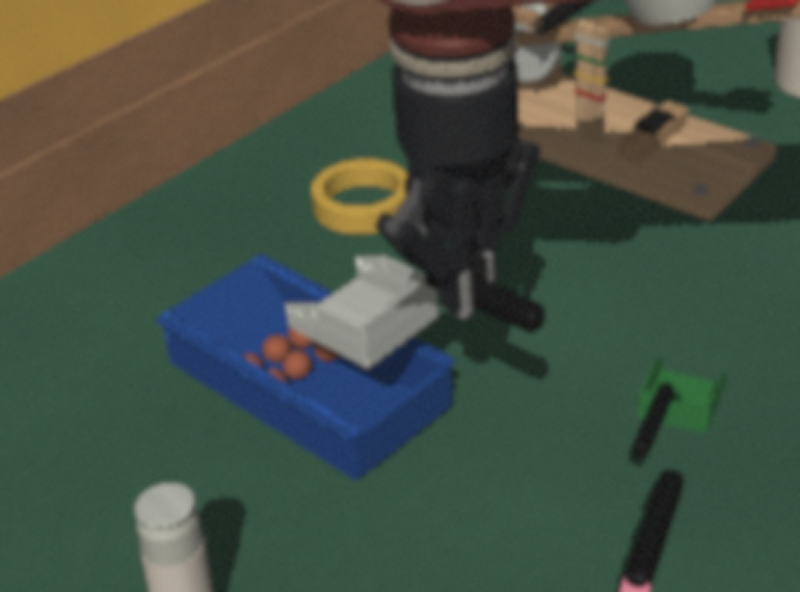

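```bash
python3 - <<'E'
from h import *
p=snap('top'); im=p['image']
for v in (190,200):
  print(v,[tuple(int(c) for c in im[v,u]) for u in range(191,200)],'|',[(u,)+tuple(int(c) for c in im[v,u]) for u in range(228,248)])
for X in ([.675,.214,.048],):
  for y in (.222,.228):
    th=np.radians(-3.6); n=np.array([-np.sin(th),np.cos(th)]); x=np.array([np.cos(th),np.sin(th)])
    for a in(.06,.1):
      for b,z in((.048,.048),(.042,.048),(-.042,.048),(-.048,.048),(-.048,0)):
        print(y,a,b,z,np.round(proj(p,np.r_[np.array([.537,y])+a*x+b*n,z])[0],1))
E
```

```text
190 [(83, 128, 100), (81, 126, 104), (74, 119, 121), (63, 108, 146), (55, 100, 162), (55, 101, 170), (55, 103, 173), (52, 98, 166), (41, 79, 139)] | [(228, 52, 100, 167), (229, 52, 100, 167), (230, 53, 100, 167), (231, 52, 99, 167), (232, 53, 100, 167), (233, 53, 100, 168), (234, 53, 100, 168), (235, 57, 105, 175), (236, 62, 114, 188), (237, 63, 118, 193), (238, 59, 110, 182), (239, 50, 94, 161), (240, 41, 76, 129), (241, 37, 63, 88), (242, 38, 61, 59), (243, 40, 62, 50), (244, 41, 63, 49), (245, 41, 63, 49), (246, 41, 63, 48), (247, 41, 64, 48)]
200 [(82, 128, 100), (79, 125, 108), (71, 117, 129), (61, 106, 151), (57, 103, 167), (57, 106, 176), (56, 104, 174), (48, 91, 156), (36, 69, 122)] | [(228, 52, 99, 167), (229, 53, 100, 167), (230, 52, 99, 167), (231, 52, 99, 167), (232, 52, 99, 167), (233, 52, 99, 167), (234, 53, 100, 167), (235, 54, 101, 169), (236, 56, 104, 174), (237, 57, 105, 176), (238, 54, 101, 171), (239, 49, 92, 157), (240, 42, 76, 127), (241, 38, 64, 87), (242, 39, 62, 58), (243, 41, 63, 50), (244, 41, 63, 49), (245, 41, 64, 49), (246, 40, 63, 49), (247, 41, 64, 48)]
0.222 0.06 0.048 0.048 [195.3 210.9]
0.222 0.06 0.042 0.048 [197.9 210.8]
0.222 0.06 -0.042 0.048 [234.6 209.8]
0.222 0.06 -0.048 0.048 [237.2 209.7]
0.222 0.06 -0.048 0 [240.5 215.4]
0.222 0.1 0.048 0.048 [195.8 194.3]
0.222 0.1 0.042 0.048 [198.4 194.2]
0.222 0.1 -0.042 0.048 [234.7 193.2]
0.222 0.1 -0.048 0.048 [237.3 193.1]
0.222 0.1 -0.048 0 [240.6 199.4]
0.228 0.06 0.048 0.048 [192.7 211.1]
0.228 0.06 0.042 0.048 [195.3 211.1]
0.228 0.06 -0.042 0.048 [231.9 210. ]
0.228 0.06 -0.048 0.048 [234.6 209.9]
0.228 0.06 -0.048 0 [238.  215.6]
0.228 0.1 0.048 0.048 [193.2 194.5]
0.228 0.1 0.042 0.048 [195.8 194.5]
0.228 0.1 -0.042 0.048 [232.1 193.4]
0.228 0.1 -0.048 0.048 [234.7 193.4]
0.228 0.1 -0.048 0 [238.1 199.6]
```

```bash
python3 - <<'E'
from h import *
p=snap('top'); im=p['image'].astype(int)
for v in (228,236,244,252): print(v,[(u,)+tuple(im[v,u].tolist()) for u in range(226,240)])
for a in(228,244): print(unproj(p,(231.5,a),.12),unproj(p,(231.5,a),.108))
E
```

```text
228 [(226, 208, 208, 197), (227, 196, 196, 185), (228, 170, 171, 160), (229, 134, 136, 133), (230, 100, 109, 129), (231, 73, 93, 134), (232, 53, 76, 123), (233, 40, 60, 101), (234, 33, 54, 91), (235, 31, 53, 90), (236, 29, 53, 91), (237, 28, 52, 91), (238, 29, 53, 91), (239, 28, 52, 88)]
236 [(226, 207, 207, 196), (227, 192, 193, 181), (228, 161, 162, 151), (229, 123, 126, 125), (230, 93, 107, 132), (231, 71, 100, 150), (232, 53, 92, 152), (233, 41, 76, 132), (234, 33, 60, 106), (235, 28, 53, 93), (236, 30, 53, 91), (237, 29, 52, 91), (238, 30, 53, 91), (239, 29, 51, 88)]
244 [(226, 207, 207, 196), (227, 193, 193, 182), (228, 162, 162, 152), (229, 122, 125, 125), (230, 93, 106, 132), (231, 71, 100, 150), (232, 54, 92, 152), (233, 42, 77, 133), (234, 33, 60, 106), (235, 30, 54, 93), (236, 30, 53, 91), (237, 29, 52, 91), (238, 30, 52, 90), (239, 30, 52, 88)]
252 [(226, 125, 125, 116), (227, 121, 121, 112), (228, 114, 114, 107), (229, 105, 108, 111), (230, 90, 104, 131), (231, 72, 101, 152), (232, 59, 99, 162), (233, 53, 96, 161), (234, 48, 87, 150), (235, 41, 74, 128), (236, 34, 62, 108), (237, 34, 60, 104), (238, 35, 61, 105), (239, 34, 61, 103)]
[0.53220916 0.17380913 0.12      ] [0.53546361 0.17575978 0.108     ]
[0.497367   0.17559819 0.12      ] [0.50021306 0.17756981 0.108     ]
```

```bash
python3 - <<'E'
from h import *
p=snap('wrist','w4.png'); o=p['obs']; print(o['tool_pos'],p['cx'],p['cy'])
zz=o['tool_pos'][2]-.234
for uv in((217,133),(405,133)): 
  for h in(.036,): print(uv,unproj(p,uv,zz+h))
t=snap('top')
# predicted outlines in top for scoop pose hypotheses
M=R.from_rotvec(o['tool_rot']).as_matrix()
def S(x,y,z): return o['tool_pos']+M@np.array([.103+x,-y,.234-z])
for x in(-.039,0,.039):
  print(x,np.round(proj(t,[S(x,-.036,.032 if x<.03 else .02),S(x,-.036,0),S(x,.036,.032)]),1).tolist())
print(S(0,0,0))
E
```

```text
[0.41055285 0.22591241 0.33098214] 312.41054122436196 241.1581487134504
(217, 133) [0.47223779 0.25699643 0.13298214]
(405, 133) [0.46843276 0.18608644 0.13298214]
-0.039 [[227.0, 256.9], [229.8, 260.0], [192.4, 258.3]]
0 [[227.1, 238.8], [230.0, 242.4], [192.8, 240.1]]
0.039 [[228.3, 222.5], [230.1, 225.0], [193.3, 222.3]]
[0.50904222 0.21871037 0.09515811]
```

```bash
python3 - <<'E'
from h import *
p=snap('top')
th=np.radians(-3.6); n=np.array([-np.sin(th),np.cos(th)]); x=np.array([np.cos(th),np.sin(th)]); O=np.array([.537,.222])
for c in ((293,238),(332,236),(367,238),(291,273),(328,271)):
    X=unproj(p,(120+c[0]/3.333-.35,140+c[1]/3.333-.35),.019)[:2]; print(np.round(X,4),'tub',np.round([(X-O)@x,(X-O)@n],4))
for b in (.048,-.048): print(proj(p,np.r_[O-.071*x+b*n,.048]),proj(p,np.r_[O-.071*x+b*n,0]),proj(p,np.r_[O+.141*x+b*n,.048]))
E
python3 g.py 0.414 0.2298 0.30 -3.6
```

```text
[0.606  0.2443] tub [0.0675 0.0265]
[0.6049 0.2167] tub [ 0.0681 -0.001 ]
[0.6012 0.1922] tub [ 0.0659 -0.0257]
[0.5805 0.2467] tub [0.0419 0.0274]
[0.5796 0.2207] tub [0.0426 0.0014]
[[193.63936079 267.2305292 ]] [[198.80697384 270.73752361]] [[196.27972748 177.5508053 ]]
[[236.64618952 265.94895253]] [[240.07282072 269.50491409]] [[237.47835081 176.39428751]]
t 7.4 pos [0.4105 0.226  0.3309] shift mm [ 3.9 -4.2 30.8] turn [0.0083 0.0182 0.0094] F [-0.   0.3 -1. ] open 0.0142
```

```bash
python3 -m crank '[[0.008,0.018,0.009,4,-4,15,1],[0,0,0,0,0,25,1],[0,0,0,0,0,0,1]]'; python3 g.py 0.414 0.2298 0.245 -3.6
```

```text
t: 7.65
tool_pos: [0.4152, 0.2302, 0.2918]
tool_rot: [-3.138, 0.098, -0.008]
contact_force: [-1.5, -0.2, -2.8]
opening: 0.0141
t 7.65 pos [0.4152 0.2302 0.2918] shift mm [-1.4  0.5 46.8] turn [-0.0019 -0.0047  0.0002] F [-1.5 -0.2 -2.8] open 0.0141
```

```bash
python3 -m crank '[[0,0,0,-1,0,18,1],[0,0,0,0,0,14,1],[0,0,0,0,0,6,1],[0,0,0,0,0,0,1],[0,0,0,0,0,0,1]]'; python3 g.py 0.414 0.2298 0.242 -3.6
```

```text
t: 8.07
tool_pos: [0.4153, 0.2309, 0.256]
tool_rot: [-3.138, 0.097, -0.01]
contact_force: [0.8, -0.1, -0.6]
opening: 0.0144
t 8.07 pos [0.4153 0.2309 0.256 ] shift mm [-1.4  1.2 14. ] turn [-0.0025 -0.0063  0.0008] F [ 0.8 -0.1 -0.6] open 0.0144
```

```bash
python3 -m crank '[[0,-0.005,0,0,1,9,1],[0,0,0,0,0,3,1],[0,0,0,0,0,0,1]]'; python3 g.py 0.414 0.2298 0.242 -3.6; python3 - <<'E'
from h import *
p=snap('top','top3.png');q=snap('side','side3.png')
a=cv2.imread('pics/top3.png')[150:300,150:300]; b=cv2.imread('pics/side3.png')[240:390,160:310]
cv2.imwrite('pics/c3.png',np.hstack([cv2.resize(a,(400,400),interpolation=cv2.INTER_CUBIC),cv2.resize(b,(400,400),interpolation=cv2.INTER_CUBIC)]))
E
```

```text
t: 8.32
tool_pos: [0.4165, 0.2303, 0.2462]
tool_rot: [-3.136, 0.097, -0.009]
contact_force: [0.2, 0.4, -1.2]
opening: 0.0148
t 8.32 pos [0.4165 0.2303 0.2462] shift mm [-2.5  0.7  4.2] turn [-0.0045 -0.0054  0.0009] F [ 0.2  0.4 -1.2] open 0.0148
```

View pics/c3.png

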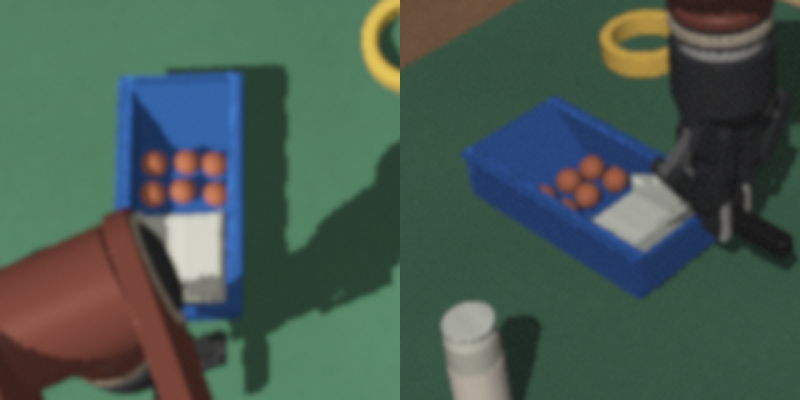

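The pan is inside the tub (left panel, about (195,255)), and its lip is just short of the near row of balls at (183,190). Now down to the floor.

```bash
python3 -m crank '[[0,-0.005,0,0,0,4,1],[0,0,0,0,0,2,1],[0,0,0,0,0,0,1]]'; python3 g.py 0.414 0.2298 0.242 -3.6; 
```

```text
t: 8.67
tool_pos: [0.4178, 0.231, 0.2433]
tool_rot: [-3.134, 0.097, -0.007]
contact_force: [-0.0, -0.4, 0.7]
opening: 0.0141
t 8.67 pos [0.4178 0.231  0.2433] shift mm [-3.8  1.4  1.3] turn [-0.0061 -0.0041  0.0009] F [-0.  -0.4  0.7] open 0.0141
```

```bash
python3 -m crank '[[0,0,0,0,0,2,1],[0,0,0,8,0,1,1],[0,0,0,14,0,1,1],[0,0,0,14,0,1,1],[0,0,0,14,0,1,1],[0,0,0,0,0,0,1]]'; python3 g.py 0.414 0.2298 0.242 -3.6; python3 - <<'E'
from h import *
p=snap('top','top3.png');q=snap('side','side3.png')
a=cv2.imread('pics/top3.png')[150:300,150:300]; b=cv2.imread('pics/side3.png')[240:390,160:310]
cv2.imwrite('pics/c4.png',np.hstack([cv2.resize(a,(400,400),interpolation=cv2.INTER_CUBIC),cv2.resize(b,(400,400),interpolation=cv2.INTER_CUBIC)]))
E
```

```text
t: 9.17
tool_pos: [0.4707, 0.2295, 0.2434]
tool_rot: [-3.132, 0.095, -0.012]
contact_force: [1.1, -0.3, 0.0]
opening: 0.014
t 9.17 pos [0.4707 0.2295 0.2434] shift mm [-56.6   3.1   1. ] turn [-0.0088 -0.0072  0.002 ] F [ 1.1 -0.3  0. ] open 0.014
```

View pics/c4.png

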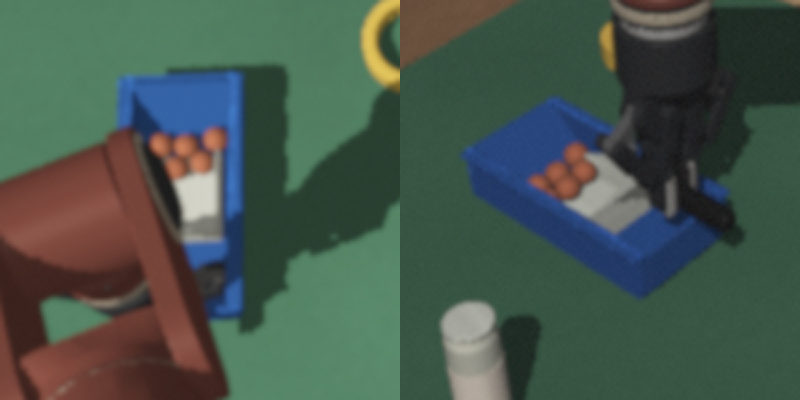

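Two balls are already over the lip, at about (175,165) and (201,160) in the left panel. I'll go a little further, up to the foot of the ramp, then tilt back and lift.

```bash
python3 -m crank '[[0,0,0,10,2,1,1],[0,0,0,8,1,1,1],[0,0,0,4,0,0,1],[0,0.06,0,2,0,0,1],[0,0.06,0,0,0,0,1],[0,0.05,0,0,0,0,1],[0,0,0,0,0,0,1]]'; python3 g.py 0.47 0.2262 0.242 -3.6; python3 - <<'E'
from h import *
p=snap('top','top3.png');q=snap('side','side3.png')
a=cv2.imread('pics/top3.png')[150:300,150:300]; b=cv2.imread('pics/side3.png')[240:390,160:310]
cv2.imwrite('pics/c5.png',np.hstack([cv2.resize(a,(400,400),interpolation=cv2.INTER_CUBIC),cv2.resize(b,(400,400),interpolation=cv2.INTER_CUBIC)]))
E
```

```text
t: 9.85
tool_pos: [0.4698, 0.2289, 0.2367]
tool_rot: [3.135, -0.093, 0.123]
contact_force: [3.3, -0.2, 4.4]
opening: 0.0147
t 9.85 pos [0.4698 0.2289 0.2367] shift mm [ 0.8  2.6 -5.3] turn [-0.0001 -0.0784  0.0035] F [ 3.3 -0.2  4.4] open 0.0147
```

View pics/c5.png

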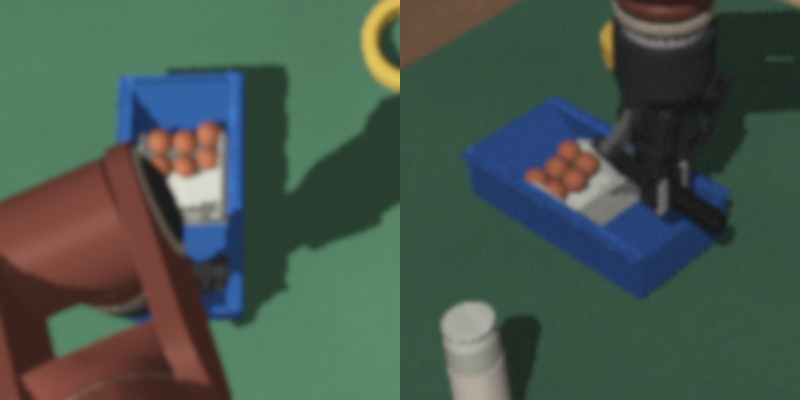

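All six balls look to be on the pan, around (180,150) in the left panel, with the lip a few degrees up. I'll tilt further and lift.

```bash
python3 -m crank '[[0,0.04,0,-4,0,-4,1],[0,0.04,0,-6,0,-6,1],[0,0.04,0,-6,0,-8,1],[0,0.02,0,-4,0,-8,1],[0,0,0,0,0,-8,1],[0,0,0,0,0,0,1]]'; python3 g.py 0.47 0.2262 0.33 -3.6 10; python3 - <<'E'
from h import *
p=snap('top','top3.png');q=snap('side','side3.png')
a=cv2.imread('pics/top3.png')[150:300,150:300]; b=cv2.imread('pics/side3.png')[240:390,160:310]
cv2.imwrite('pics/c6.png',np.hstack([cv2.resize(a,(400,400),interpolation=cv2.INTER_CUBIC),cv2.resize(b,(400,400),interpolation=cv2.INTER_CUBIC)]))
E
```

```text
t: 10.45
tool_pos: [0.4418, 0.229, 0.2642]
tool_rot: [3.114, -0.094, 0.332]
contact_force: [0.7, 1.1, -1.7]
opening: 0.0141
t 10.45 pos [0.4418 0.229  0.2642] shift mm [ 41.5   1.3 -58.4] turn [ 0.0019 -0.0379  0.0024] F [ 0.7  1.1 -1.7] open 0.0141
```

View pics/c6.png

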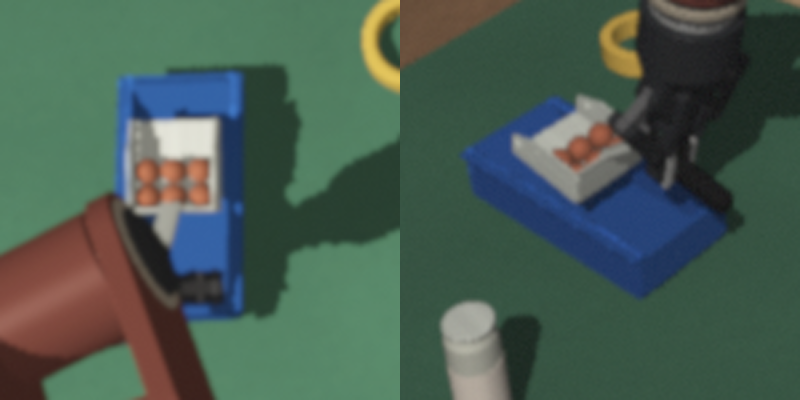

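All six balls lie at the back of the pan (left panel (172,180)), lip up about 12°. Lifting gently.

```bash
python3 -m crank '[[0,0,0,2,0,-10,1],[0,0,0,4,0,-20,1],[0,0,0,5,0,-25,1],[0,0,0,5,0,-25,1],[0,0,0,5,0,-25,1],[0,0,0,5,0,-25,1],[0,0,0,4,0,-20,1],[0,0,0,2,0,-10,1]]'; python3 g.py 0.44 0.23 0.47 -3.6 12
```

```text
t: 11.22
tool_pos: [0.4409, 0.2282, 0.428]
tool_rot: [3.11, -0.097, 0.299]
contact_force: [0.1, 1.1, -1.6]
opening: 0.0143
t 11.22 pos [0.4409 0.2282 0.428 ] shift mm [  7.   -1.3 -41.4] turn [0.0092 0.0173 0.0011] F [ 0.1  1.1 -1.6] open 0.0143
```

```bash
python3 - <<'E'
from h import *
o=ctrl.get_obs(); print(np.round(o['q'],2))
p=snap('wrist','w5.png')
E
python3 look.py top t5.png cup_load tab_top catapult throw_arm scoop ball0_center; python3 look.py side s5.png cup_load tab_top catapult throw_arm
```

```text
[ 0.35 -0.32  1.91 -0.09  1.37  1.99]
cup_load [([0.5196, -0.2173, 0.1846], 0.95, [420.0, 209.0])]
tab_top [([0.5768, 0.1963, 0.2321], 0.44, [208.0, 192.0]), ([0.5634, 0.2453, 0.2232], 0.29, [184.0, 203.0])]
catapult [([0.5842, 0.2122, 0.2298], 0.72, [200.0, 190.0]), ([0.5107, -0.2238, -0.0021], 0.61, [408.0, 234.0])]
throw_arm [([0.6879, -0.2131, 0.0852], 0.94, [400.0, 151.0])]
scoop [([0.5842, 0.2173, 0.2138], 0.97, [200.0, 193.0]), ([0.3279, 0.0672, 0.0013], 0.84, [292.0, 323.0]), ([0.2532, -0.3067, -0.0019], 0.8, [460.0, 341.0])]
ball0_center [([0.5589, 0.1973, 0.2284], 0.42, [209.0, 202.0]), ([0.5817, 0.2406, 0.2299], 0.28, [186.0, 192.0])]
cup_load [([0.518, -0.2152, 0.1846], 0.78, [357.0, 185.0])]
tab_top [([0.4146, -0.2226, 0.2076], 0.74, [394.0, 186.0])]
catapult [([0.5087, -0.2192, -0.0022], 0.7, [358.0, 245.0]), ([0.4145, -0.2183, 0.2069], 0.65, [394.0, 187.0]), ([0.5751, 0.1946, 0.2215], 0.37, [233.0, 231.0])]
throw_arm [([0.5821, 0.2133, 0.219], 0.72, [224.0, 235.0]), ([0.6906, -0.2133, 0.0865], 0.7, [305.0, 201.0]), ([0.5811, 0.2112, 0.2074], 0.3, [225.0, 240.0])]
```

View pics/w5.png

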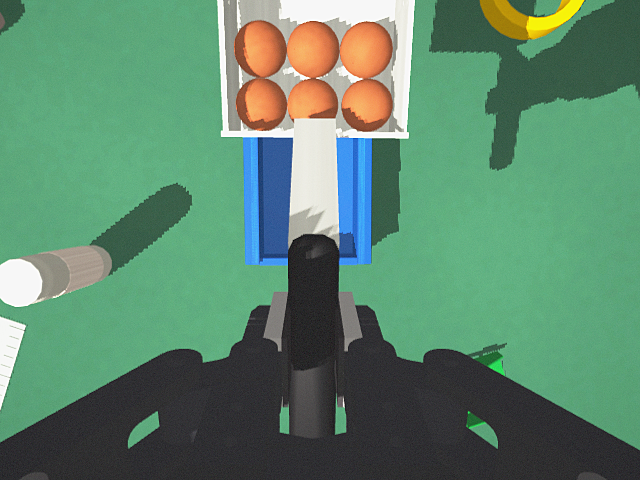

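Six balls sit against the back wall (y about 50 to 105 px), and the scoop has not slipped. I'll swing towards the catapult at heading -60°, turning about the vertical.

```bash
python3 g.py 0.425 -0.044 0.482 -60 9; python3 -m crank '[[-0.004,0,0.02,2,8,-12,1],[-0.008,0,0.04,4,14,-15,1],[-0.011,0,0.06,5,18,-15,1],[-0.011,0,0.06,6,20,-12,1],[-0.011,0,0.06,7,20,-8,1],[-0.011,0,0.06,8,19,-4,1],[-0.011,0,0.06,9,18,-2,1],[-0.011,0,0.06,10,17,-2,1]]'; python3 g.py 0.425 -0.044 0.482 -60 9
```

```text
t 11.87 pos [0.4403 0.2281 0.4237] shift mm [ 12.2 273.2 -53.8] turn [-0.1582 -0.0333  0.9711] F [ 0.1 -0.3 -2. ] open 0.0144
t: 12.53
tool_pos: [0.4402, 0.0828, 0.5128]
tool_rot: [2.971, -0.773, 0.287]
contact_force: [0.8, -0.1, -1.6]
opening: 0.0146
t 12.53 pos [0.4402 0.0828 0.5128] shift mm [ 41.5 117.8  40.7] turn [-0.0852 -0.0398  0.5304] F [ 0.8 -0.1 -1.6] open 0.0146
```

```bash
python3 -m crank '[[-0.011,0,0.065,8,14,1,1],[-0.011,0,0.065,8,14,2,1],[-0.011,0,0.065,9,13,3,1],[-0.011,0,0.065,9,12,3,1],[-0.011,0,0.065,9,10,3,1],[-0.011,0,0.06,8,8,2,1],[-0.008,0,0.05,5,5,0,1],[0,0,0,0,0,0,1]]'; python3 g.py 0.425 -0.044 0.482 -60 9; python3 - <<'E'
from h import *
p=snap('wrist','w6.png'); p=snap('top','t6.png')
print(np.round(ctrl.get_obs()['q'],2))
E
```

```text
t: 13.2
tool_pos: [0.4319, -0.0238, 0.5234]
tool_rot: [2.674, -1.448, 0.292]
contact_force: [0.1, 0.8, -1.5]
opening: 0.0142
t 13.2 pos [ 0.4319 -0.0238  0.5234] shift mm [ 4.3 17.5 43. ] turn [-0.0252 -0.0521  0.0524] F [ 0.1  0.8 -1.5] open 0.0142
[-0.19 -0.5   1.89 -0.14  1.59  2.35]
```

View pics/w6.png

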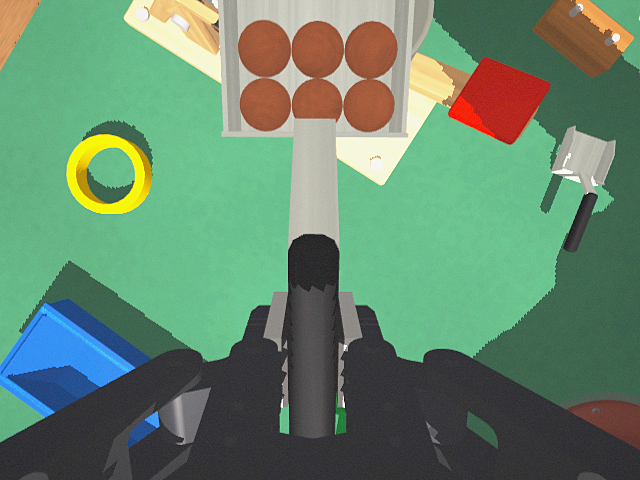

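Six balls are still in the pan. The cup is behind the pan's upper right (edge at (425,50)), and the tab is at (500,100). I'll add a helper that plans from the lip point.

```bash
cat > lip.py <<'E'
import sys
from h import *
from g import goalR
# lip.py lx ly lz yaw pitch : goal for lip centre
a=[float(v) for v in sys.argv[1:]]
o=ctrl.get_obs(); M=R.from_rotvec(o['tool_rot']).as_matrix(); L=np.array([.142,0,.234])
G=goalR(a[3],a[4]); goal=np.array(a[:3])-G@L
lip=o['tool_pos']+M@L
print('t',round(float(o['t']),2),'lip',np.round(lip,4),'pitch',round(np.degrees(np.arcsin(M[2,0])),1),'roll',round(np.degrees(np.arcsin(M[2,1])),1),'yaw',round(np.degrees(np.arctan2(M[1,0],M[0,0])),1))
print('TCP goal',np.round(goal,3),'shift',np.round(1000*M.T@(goal-o['tool_pos']),1),'turn',np.round(R.from_matrix(M.T@G).as_rotvec(),3),'F',np.round(o['contact_force'],1))
E
python3 lip.py 0.512 -0.194 0.25 -60 4; python3 lip.py 0.512 -0.194 0.25 -60 0
```

```text
t 13.3 lip [ 0.5381 -0.1775  0.3238] pitch 12.0 roll -0.9 yaw -56.7
TCP goal [ 0.433 -0.057  0.474] shift [18.3 19.  54.4] turn [-0.024 -0.139  0.057] F [-0.1  0.1 -0.8]
t 13.3 lip [ 0.5381 -0.1775  0.3238] pitch 12.0 roll -0.9 yaw -56.7
TCP goal [ 0.441 -0.071  0.484] shift [36.1 19.8 47.4] turn [-0.022 -0.208  0.058] F [-0.1  0.1 -0.8]
```

```bash
python3 -m crank '[[-0.004,-0.02,0.01,3,4,8,1],[-0.006,-0.035,0.015,5,5,14,1],[-0.006,-0.035,0.015,5,5,14,1],[-0.006,-0.035,0.015,5,4,14,1],[0,0,0,0,0,0,1]]'; python3 lip.py 0.512 -0.194 0.238 -60 2
```

```text
t: 13.72
tool_pos: [0.4306, -0.0541, 0.4746]
tool_rot: [2.694, -1.546, 0.103]
contact_force: [0.3, 0.0, -3.6]
opening: 0.014
t 13.72 lip [ 0.5115 -0.191   0.2517] pitch 4.3 roll -0.2 yaw -59.7
TCP goal [ 0.437 -0.064  0.467] shift [11.1 -0.4  8.5] turn [-0.004 -0.039  0.005] F [ 0.3  0.  -3.6]
```

```bash
python3 -m crank '[[0,-0.04,0,10,0,2,1],[0,0,0,0,0,0,1]]'; python3 lip.py 0.512 -0.194 0.238 -60 0; python3 - <<'E'
from h import *
p=snap('top','t7.png');q=snap('side','s7.png');w=snap('wrist','w7.png')
a=cv2.imread('pics/t7.png')[150:270,360:480]; b=cv2.imread('pics/s7.png')[120:240,300:420]
cv2.imwrite('pics/c7.png',np.hstack([cv2.resize(a,(400,400),interpolation=cv2.INTER_CUBIC),cv2.resize(b,(400,400),interpolation=cv2.INTER_CUBIC)]))
E
```

```text
t: 13.88
tool_pos: [0.4357, -0.0635, 0.4709]
tool_rot: [2.712, -1.558, 0.041]
contact_force: [-0.9, -0.1, -2.6]
opening: 0.0145
t 13.88 lip [ 0.5109 -0.1919  0.2412] pitch 1.7 roll -0.1 yaw -59.7
TCP goal [ 0.441 -0.071  0.472] shift [ 9.2 -0.8 -0.9] turn [-0.001 -0.029  0.005] F [-0.9 -0.1 -2.6]
```

View pics/c7.png

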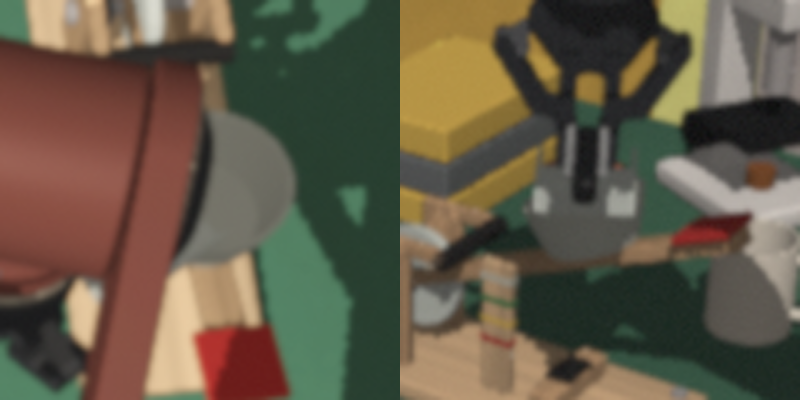

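View pics/w7.png

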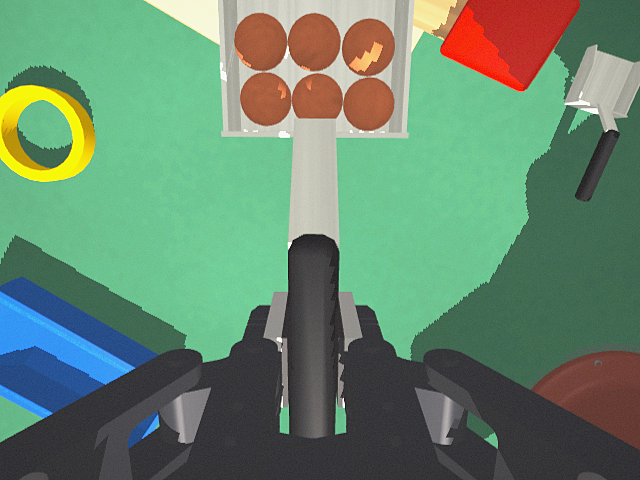

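The side view (right panel) shows the pan over the cup: pan at (585,205), cup rim from 530 to 637. All six balls are at the back of the pan. I'll tip slowly about the lip.

```bash
python3 lip.py 0.511 -0.193 0.234 -60 -9; python3 -m crank '[[0,-0.035,0,9,0,-4,1],[0,-0.035,0,9,0,-3,1],[0,-0.035,0,8,0,-3,1],[0,-0.035,0,8,0,-2,1],[0,-0.03,0,7,0,-2,1],[0,0,0,0,0,0,1]]'; python3 lip.py 0.511 -0.193 0.23 -60 -12
```

```text
t 14.03 lip [ 0.5116 -0.1911  0.2433] pitch 1.9 roll -0.2 yaw -59.7
TCP goal [ 0.459 -0.103  0.487] shift [ 47.7   0.  -13.2] turn [-0.003 -0.19   0.006] F [-0.6  1.  -2.9]
t: 14.53
tool_pos: [0.4565, -0.096, 0.4897]
tool_rot: [-2.662, 1.514, 0.175]
contact_force: [0.2, -0.1, -2.2]
opening: 0.0142
t 14.53 lip [ 0.5139 -0.1886  0.2386] pitch -7.8 roll -0.5 yaw -59.2
TCP goal [ 0.466 -0.115  0.488] shift [20.9  1.6 -1.6] turn [-0.006 -0.073  0.013] F [ 0.2 -0.1 -2.2]
```

```bash
python3 -m crank '[[-0.003,-0.035,0.006,11,1,0,1],[-0.003,-0.035,0.006,10,1,0,1],[0,0,0,0,0,0,1]]'; python3 lip.py 0.511 -0.193 0.23 -60 -14; python3 -m crank '[[0,-0.035,0,8,0,0,1],[0,0,0,0,0,0,1],[0,0,0,0,0,0,1]]';python3 lip.py 0.511 -0.193 0.228 -60 -14;  python3 - <<'E'
from h import *
q=snap('side','s8.png');w=snap('wrist','w8.png')
a=cv2.imread('pics/w8.png')[0:160,200:420]; b=cv2.imread('pics/s8.png')[120:240,300:420]
cv2.imwrite('pics/c8.png',np.hstack([cv2.resize(a,(400,400),interpolation=cv2.INTER_CUBIC),cv2.resize(b,(400,400),interpolation=cv2.INTER_CUBIC)]))
E
```

```text
t: 14.78
tool_pos: [0.4657, -0.1145, 0.4878]
tool_rot: [-2.622, 1.509, 0.27]
contact_force: [-0.5, 0.5, -0.5]
opening: 0.0142
t 14.78 lip [ 0.5117 -0.1932  0.2298] pitch -11.8 roll -0.1 yaw -59.8
TCP goal [ 0.47  -0.123  0.491] shift [ 8.5 -0.  -5.4] turn [-0.001 -0.038  0.003] F [-0.5  0.5 -0.5]
t: 15.03
tool_pos: [0.47, -0.1216, 0.4867]
tool_rot: [-2.603, 1.497, 0.315]
contact_force: [0.1, -0.1, -0.8]
opening: 0.0141
t 15.03 lip [ 0.5114 -0.192   0.2254] pitch -13.9 roll -0.1 yaw -59.8
TCP goal [ 0.47  -0.123  0.489] shift [ 0.5  0.2 -2.9] turn [-0.001 -0.002  0.003] F [ 0.1 -0.1 -0.8]
```

View pics/c8.png

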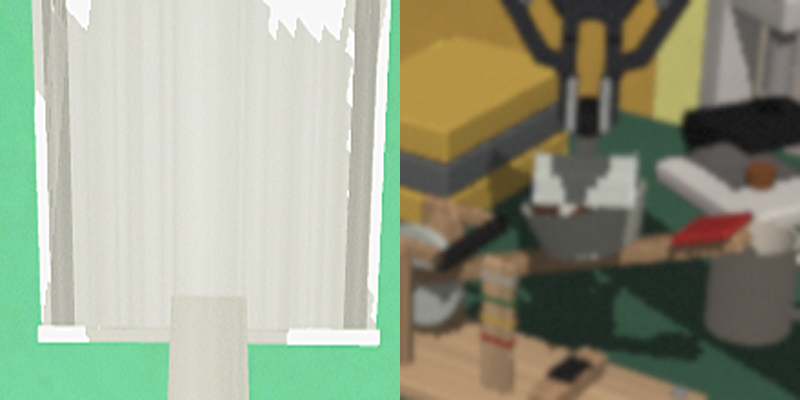

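The back of the pan is empty, and terracotta shows at the lip or cup rim at (560,210) in the side panel. Wait a moment and look again.

```bash
python3 -m crank '[[0,-0.03,0,6,0,-3,1],[0,0,0,0,0,0,1],[0,0,0,0,0,0,1],[0,0,0,0,0,0,1]]'; python3 lip.py 0.511 -0.193 0.228 -60 -14;  python3 look.py side s9.png ball0_center; python3 - <<'E'
from h import *
t=snap('top','t9.png')
w=snap('wrist','w9.png')
a=cv2.imread('pics/w9.png')[0:160,200:420]; b=cv2.imread('pics/s9.png')[120:240,300:420]
cv2.imwrite('pics/c9.png',np.hstack([cv2.resize(a,(400,400),interpolation=cv2.INTER_CUBIC),cv2.resize(b,(400,400),interpolation=cv2.INTER_CUBIC)]))
E
```

```text
t: 15.47
tool_pos: [0.4732, -0.127, 0.4886]
tool_rot: [-2.586, 1.486, 0.355]
contact_force: [-0.8, 0.3, -1.2]
opening: 0.0141
t 15.47 lip [ 0.5107 -0.19    0.2249] pitch -15.7 roll -0.1 yaw -59.7
TCP goal [ 0.47  -0.123  0.489] shift [-5.1  0.3  0.6] turn [-0.001  0.03   0.004] F [-0.8  0.3 -1.2]
ball0_center [([0.4904, -0.1584, 0.2308], 0.5, [356.0, 179.0])]
```

View pics/c9.png

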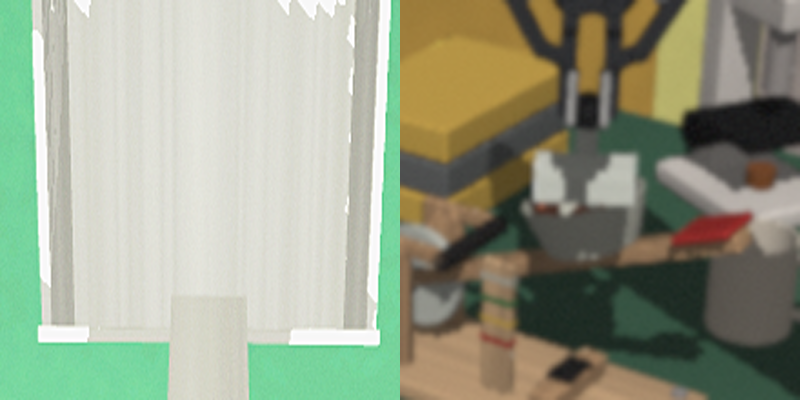

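View pics/t9.png

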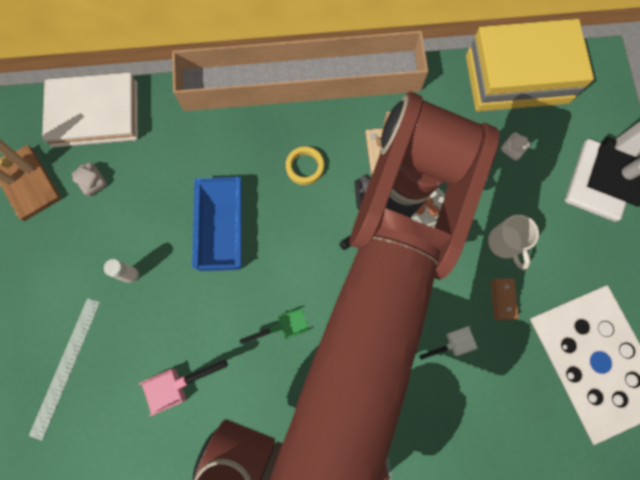

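```bash
python3 -m crank '[[0,-0.03,0,6,0,-4,1],[0,-0.03,0,6,0,-4,1],[0,-0.03,0,6,0,-4,1],[0,-0.03,0,6,0,-4,1],[0,-0.03,0,6,0,-4,1],[0,0,0,0,0,0,1],[0,0,0,0,0,0,1]]'; python3 lip.py 0.511 -0.193 0.235 -60 -24;  python3 - <<'E'
from h import *
t=snap('top','t10.png');s=snap('side','s10.png')
w=snap('wrist','w10.png')
a=cv2.imread('pics/t10.png')[170:250,380:460]; b=cv2.imread('pics/s10.png')[140:220,320:400]
cv2.imwrite('pics/c10.png',np.hstack([cv2.resize(a,(400,400),interpolation=cv2.INTER_CUBIC),cv2.resize(b,(400,400),interpolation=cv2.INTER_CUBIC)]))
E
```

```text
t: 16.25
tool_pos: [0.491, -0.1572, 0.498]
tool_rot: [-2.495, 1.43, 0.542]
contact_force: [0.8, 0.9, -1.1]
opening: 0.0143
t 16.25 lip [ 0.5077 -0.1843  0.2262] pitch -24.6 roll -0.2 yaw -59.6
TCP goal [ 0.494 -0.163  0.507] shift [  2.3   0.6 -10.4] turn [-0.     0.01   0.006] F [ 0.8  0.9 -1.1]
```

View pics/c10.png

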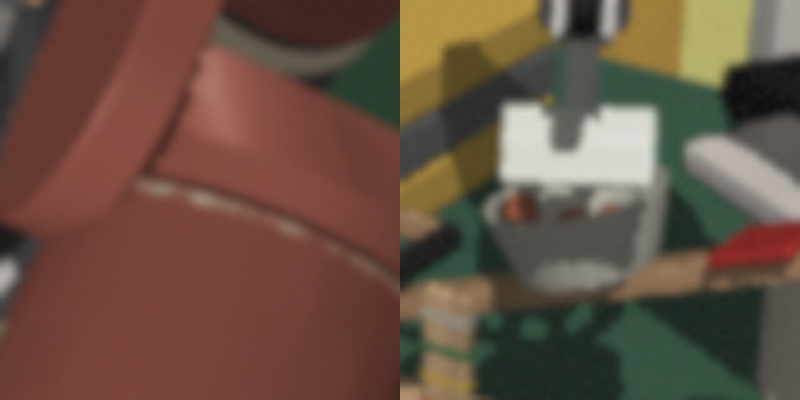

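View pics/w10.png

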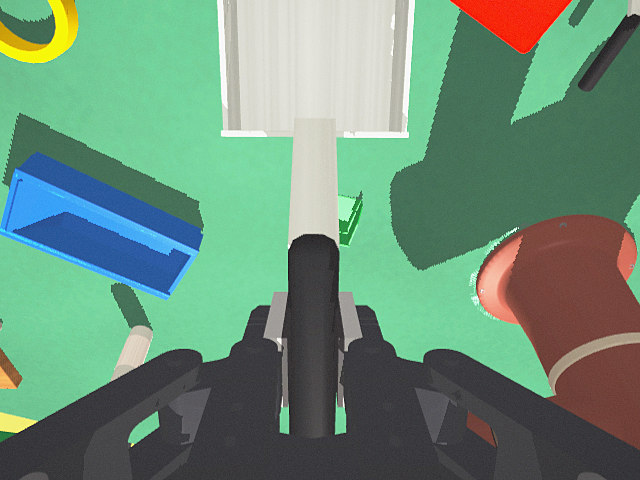

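Terracotta balls show in the cup at (520,205), (570,215) and (610,210) in the side crop. Now lift the scoop straight up while still tipped, then back away and level.

```bash
python3 -m crank '[[0,0,0,-4,0,-9,1],[0,0,0,-8,0,-18,1],[0,0,0,-10,0,-20,1],[0,0,0,-10,0,-20,1],[0,0,0,0,0,0,1]]'; python3 lip.py 0.45 -0.085 0.30 -60 -10;  python3 - <<'E'
from h import *
s=snap('side','s11.png')
w=snap('wrist','w11.png')
a=cv2.imread('pics/w11.png')[0:160,200:420]; b=cv2.imread('pics/s11.png')[120:220,310:410]
cv2.imwrite('pics/c11.png',np.hstack([cv2.resize(a,(400,400),interpolation=cv2.INTER_CUBIC),cv2.resize(b,(400,400),interpolation=cv2.INTER_CUBIC)]))
E
```

```text
t: 16.82
tool_pos: [0.4888, -0.1539, 0.5757]
tool_rot: [-2.497, 1.428, 0.545]
contact_force: [0.5, 0.3, 0.1]
opening: 0.014
t 16.82 lip [ 0.505  -0.1807  0.3038] pitch -24.7 roll -0.1 yaw -59.5
TCP goal [0.4   0.001 0.555] shift [-153.4   -2.3   93.1] turn [0.001 0.256 0.008] F [0.5 0.3 0.1]
```

View pics/c11.png

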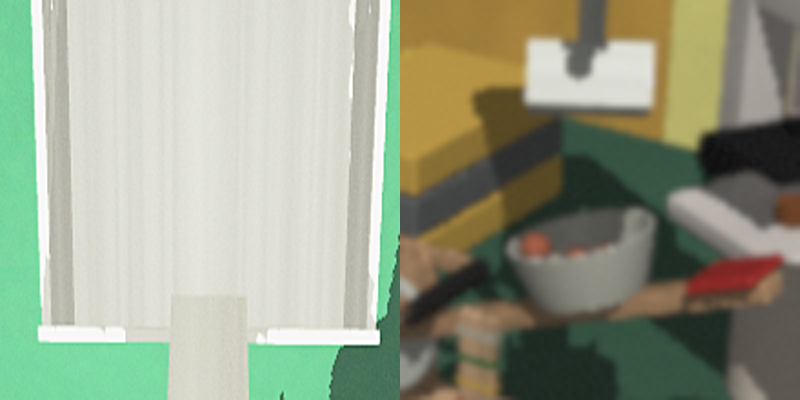

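The pan is empty, and the cup stands at rest with balls in it (side crop (538,243), (575,253)). I'll back off, level the scoop, and go to a free spot near where it started.

```bash
python3 -m crank '[[0,0.02,0,-20,0,0,1],[0,0.06,0,-30,0,5,1],[0,0.08,0,-35,0,8,1],[0,0.08,0,-35,0,8,1],[0,0.08,0,-25,0,8,1],[0,0.08,-0.06,-10,-10,10,1],[0,0.04,-0.08,0,-10,10,1],[0,0,-0.08,0,0,10,1]]'; python3 g.py 0.44 0.0 0.30 -15 0
```

```text
t: 17.58
tool_pos: [0.4239, -0.0044, 0.5477]
tool_rot: [2.876, -1.239, 0.013]
contact_force: [-0.3, -0.4, -2.0]
opening: 0.0137
t 17.58 pos [ 0.4239 -0.0044  0.5477] shift mm [  4.9 -16.2 247.7] turn [ 0.009  -0.0099 -0.552 ] F [-0.3 -0.4 -2. ] open 0.0137
```

```bash
python3 -m crank '[[0,0,-0.1,2,-6,15,1],[0,0,-0.1,3,-6,25,1],[0,0,-0.1,5,-3,30,1],[0,0,-0.1,5,0,35,1],[0,0,-0.1,4,0,38,1],[0,0,-0.05,3,0,38,1],[0,0,0,0,0,30,1],[0,0,0,0,0,15,1]]'; python3 g.py 0.44 0.0 0.25 -15 0
```

```text
t: 18.25
tool_pos: [0.4477, -0.0034, 0.3]
tool_rot: [3.11, -0.351, -0.011]
contact_force: [-0.2, -0.8, -1.3]
opening: 0.0142
t 18.25 pos [ 0.4477 -0.0034  0.3   ] shift mm [-8.  -2.2 50.1] turn [0.0125 0.0057 0.0373] F [-0.2 -0.8 -1.3] open 0.0142
```

```bash
python3 -m crank '[[0.012,0.006,0,0,0,20,1],[0,0,0,0,0,20,1],[0,0,0,0,0,6,1],[0,0,0,0,0,0,1]]'; python3 g.py 0.44 0.0 0.234 -13 0
```

```text
t: 18.58
tool_pos: [0.4399, -0.0022, 0.2383]
tool_rot: [-3.12, 0.35, 0.037]
contact_force: [0.5, 0.8, 0.0]
opening: 0.014
t 18.58 pos [ 0.4399 -0.0022  0.2383] shift mm [-0.3 -2.1  4.3] turn [0.0013 0.0236 0.0035] F [0.5 0.8 0. ] open 0.014
```

```bash
python3 - <<'E'
from h import *
t=snap('top','t12.png');s=snap('side','s12.png')
a=cv2.imread('pics/t12.png')[150:350,240:440]; b=cv2.imread('pics/s12.png')[200:320,250:370]
cv2.imwrite('pics/c12.png',np.hstack([cv2.resize(a,(400,400),interpolation=cv2.INTER_CUBIC),cv2.resize(b,(400,400),interpolation=cv2.INTER_CUBIC)]))
E
```

```text
(no output)
```

View pics/c12.png

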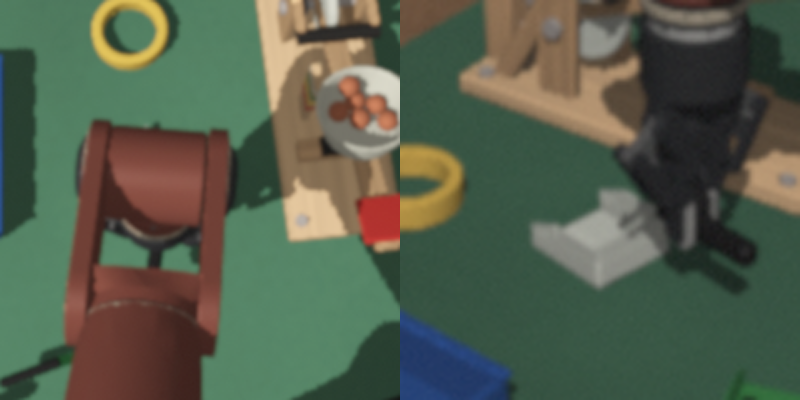

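Six balls are visible in the cup (left panel, about (360,105)), and the scoop is just above the table. Last few millimetres, then open.

```bash
python3 -m crank '[[0,0.02,0,-3,0,3,1],[0,0,0,0,0,2,1],[0,0,0,0,0,0,1]]'; python3 g.py 0.44 0.0 0.234 -13 0
```

```text
t: 18.93
tool_pos: [0.4392, -0.0018, 0.239]
tool_rot: [3.12, -0.349, 0.013]
contact_force: [0.5, 0.4, -1.0]
opening: 0.0147
t 18.93 pos [ 0.4392 -0.0018  0.239 ] shift mm [ 0.4 -1.9  5. ] turn [ 0.001  -0.0083  0.0039] F [ 0.5  0.4 -1. ] open 0.0147
```

```bash
python3 -m crank '[[0,-0.006,0,0,0,4,1],[0,0,0,0,0,2,1],[0,0,0,0,0,2,1],[0,0,0,0,0,0,1]]'; python3 g.py 0.44 0.0 0.234 -13 0
```

```text
t: 19.27
tool_pos: [0.4412, -0.0021, 0.2349]
tool_rot: [3.12, -0.349, 0.014]
contact_force: [-0.6, 0.2, -0.8]
opening: 0.0146
t 19.27 pos [ 0.4412 -0.0021  0.2349] shift mm [-1.6 -1.7  0.9] turn [ 0.0006 -0.0093  0.0042] F [-0.6  0.2 -0.8] open 0.0146
```

```bash
python3 -m crank '[[0,-0.006,0,0,0,3,1],[0,0,0,0,0,1,1],[0,0,0,0,0,0,1]]'; python3 g.py 0.44 0.0 0.234 -13 0
```

```text
t: 19.52
tool_pos: [0.4434, -0.0024, 0.2352]
tool_rot: [3.121, -0.349, 0.012]
contact_force: [-0.3, 0.8, -0.7]
opening: 0.0138
t 19.52 pos [ 0.4434 -0.0024  0.2352] shift mm [-3.9 -1.6  1.2] turn [ 0.0003 -0.0079  0.0044] F [-0.3  0.8 -0.7] open 0.0138
```

```bash
python3 -m crank '[[0,0,0,0,0,2,1],[0,0,0,0,0,0,0.3],[0,0,0,0,0,0,-0.3],[0,0,0,0,0,0,-1],[0,0,0,0,0,0,-1],[0,0,0,0,0,0,-1],[0,0,0,0,0,0,-1],[0,0,0,0,0,0,-1]]' 40; python3 g.py 0.44 0.0 0.234 -13 0;  python3 look.py wrist w13.png scoop scoop_grip
```

```text
t: 20.18
tool_pos: [0.4435, -0.0025, 0.2321]
tool_rot: [3.121, -0.349, 0.012]
contact_force: [-0.4, 0.0, 0.1]
opening: 0.0854
t 20.18 pos [ 0.4435 -0.0025  0.2321] shift mm [-4.  -1.7 -1.9] turn [ 0.0006 -0.0076  0.0043] F [-0.4  0.   0.1] open 0.0854
scoop [([0.5466, -0.0229, -0.0024], 0.82, [305.0, 38.0])]
scoop_grip [([0.441, -0.0021, 0.0755], 0.72, [312.0, 347.0])]
```

View pics/w13.png

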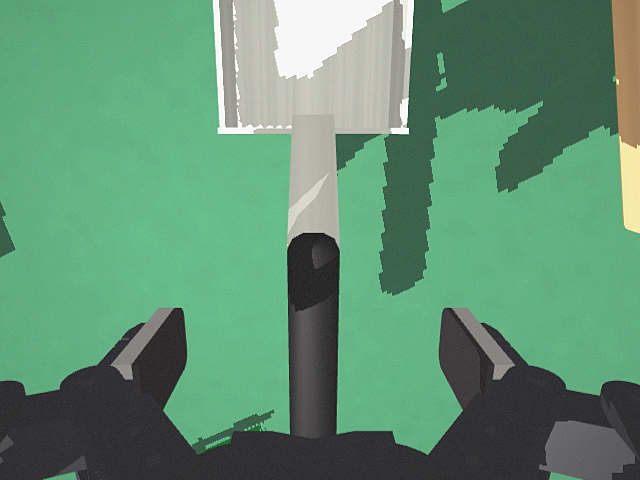

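The scoop stands free and the fingers are open to 85 mm. Now up and over to the tab.

```bash
python3 -m crank '[[0,0,0,0,0,-15,-1],[0,0,0,0,0,-30,-1],[0,0,0,0,0,-38,-1],[0,0,0,0,0,-40,-1],[0,0,0,0,0,-40,1],[0,0,0,0,0,-30,1],[0,0,0,0,0,-10,1],[0,0,0,0,0,0,1]]' 40; python3 g.py 0.408 -0.2215 0.43 1 0;  python3 - <<'E'
from h import *
t=snap('top','t14.png');s=snap('side','s14.png')
a=cv2.imread('pics/t14.png')[150:350,240:440]; b=cv2.imread('pics/s14.png')[120:320,250:450]
cv2.imwrite('pics/c14.png',np.hstack([cv2.resize(a,(400,400),interpolation=cv2.INTER_CUBIC),cv2.resize(b,(400,400),interpolation=cv2.INTER_CUBIC)]))
for n,p in(('top',t),('side',s)):
  for q in('scoop','tab_top','cup_load'): print(n,q,[(np.round(d['centre'],4).tolist(),round(d['confidence'],2)) for d in spotter.mark_of(q,p)])
E
```

```text
t: 21.0
tool_pos: [0.4406, -0.0018, 0.4409]
tool_rot: [3.121, -0.349, -0.001]
contact_force: [-0.4, -0.0, 0.2]
opening: 0.039
t 21.0 pos [ 0.4406 -0.0018  0.4409] shift mm [ 16.8 221.4  11.1] turn [ 0.001   0.0005 -0.2402] F [-0.4 -0.   0.2] open 0.039
top scoop [([0.2535, -0.3085, -0.001], 0.88), ([0.5123, -0.2185, -0.0002], 0.68), ([0.2088, 0.3623, 0.0019], 0.67)]
top tab_top [([0.416, -0.2229, 0.2085], 0.86)]
top cup_load [([0.5221, -0.2193, 0.1825], 0.67)]
side scoop [([0.3257, 0.0641, -0.0021], 0.94), ([0.2058, 0.3629, -0.0018], 0.86), ([0.5478, -0.0275, 0.0008], 0.68), ([0.2528, -0.3031, -0.0017], 0.62)]
side tab_top [([0.4168, -0.2166, 0.2067], 0.76)]
side cup_load [([0.516, -0.2153, 0.1814], 0.72)]
```

View pics/c14.png

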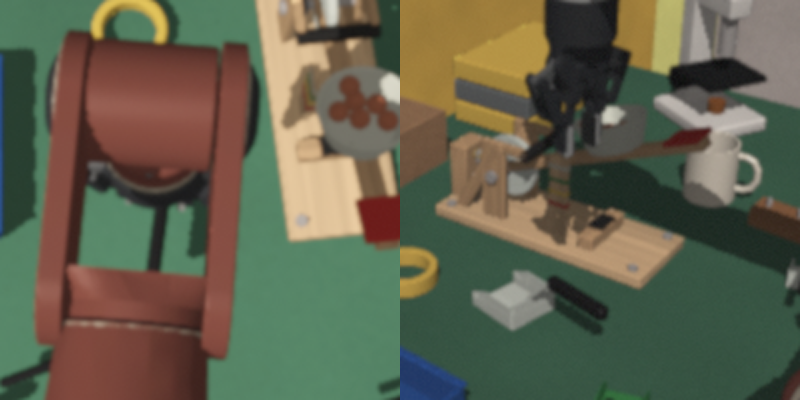

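The scoop stands upright in the side panel at (525,300), and the cup is at rest with its balls. Moving over the tab.

```bash
python3 -m crank '[[0,0,-0.04,3,15,0,1],[0,0,-0.05,3,32,0,1],[0,0,-0.05,3,38,0,1],[0,0,-0.05,-2,38,0,1],[0,0,-0.05,-5,38,0,1],[0,0,0,-6,30,0,1],[0,0,0,0,15,0,1],[0,0,0,0,0,0,1]]' 40; python3 g.py 0.408 -0.2205 0.41 1 0
```

```text
t: 22.07
tool_pos: [0.418, -0.2154, 0.4266]
tool_rot: [-3.134, -0.057, 0.032]
contact_force: [0.1, 0.1, 0.7]
opening: 0.0001
t 22.07 pos [ 0.418  -0.2154  0.4266] shift mm [-9.9  4.9 16.8] turn [-0.0074  0.0203  0.0187] F [0.1 0.1 0.7] open 0.0001
```

```bash
python3 -m crank '[[-0.007,0.02,0.018,-9,5,5,1],[0,0,0,0,0,0,1]]' 40; python3 g.py 0.408 -0.2205 0.40 1 0; python3 look.py wrist w15.png tab_top cup_load ball0_center
```

```text
t: 22.23
tool_pos: [0.4088, -0.2215, 0.4197]
tool_rot: [-3.138, -0.024, 0.004]
contact_force: [-0.3, 0.4, 0.4]
opening: -0.0001
t 22.23 pos [ 0.4088 -0.2215  0.4197] shift mm [-0.7 -0.9 19.7] turn [-0.0031  0.0024 -0.0023] F [-0.3  0.4  0.4] open -0.0001
tab_top [([0.4179, -0.2175, 0.2106], 0.86, [305.0, 259.0])]
cup_load []
ball0_center [([0.5186, -0.2123, 0.1761], 0.78, [298.0, 24.0])]
```

View pics/w15.png

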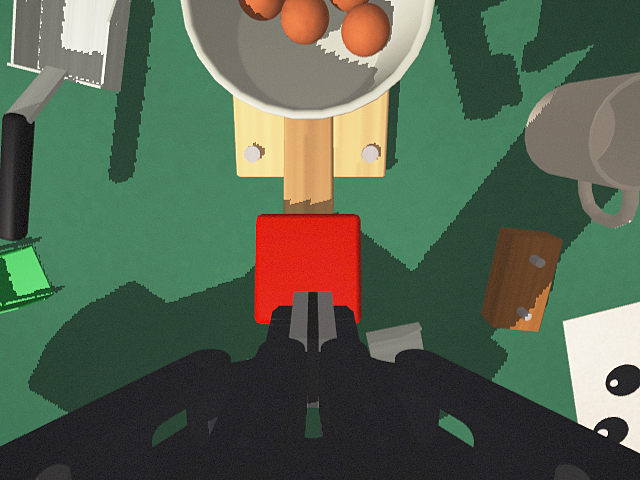

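The wrist view shows the tab centred at (308,268) under the closed fingers at 312, with the balls in the cup above at (305,20). Descending and pressing in steps along the arc.

```bash
python3 -m crank '[[0,0,0,0,-1,12,1],[0,0,0,0,0,10,1],[0,0,0,0,0,6,1],[0,0,0,0,0,6,1],[0,0,0,0,0,0,1]]' 40; python3 g.py 0.406 -0.2195 0.36 1 0
```

```text
t: 22.85
tool_pos: [0.4112, -0.217, 0.3848]
tool_rot: [-3.141, -0.037, -0.002]
contact_force: [0.7, -1.7, 2.9]
opening: 0.0002
t 22.85 pos [ 0.4112 -0.217   0.3848] shift mm [-5.3  2.4 24.8] turn [-0.0006 -0.0012  0.0063] F [ 0.7 -1.7  2.9] open 0.0002
```

```bash
python3 -m crank '[[0,0,0,-3,1,7,1],[0,0,0,-3,1,8,1],[0,0,0,-3,0,8,1],[0,0,0,-2,0,8,1],[0,0,0,-2,0,8,1],[0,0,0,-1,0,8,1],[0,0,0,-1,0,8,1],[0,0,0,0,0,0,1]]' 40; python3 g.py 0.390 -0.2195 0.30 1 0
```

```text
t: 23.52
tool_pos: [0.3973, -0.2195, 0.3333]
tool_rot: [3.14, 0.039, 0.014]
contact_force: [-0.6, 0.3, 3.9]
opening: -0.0003
t 23.52 pos [ 0.3973 -0.2195  0.3333] shift mm [-7.6 -0.3 33.2] turn [ 0.0017 -0.0087  0.0077] F [-0.6  0.3  3.9] open -0.0003
```

```bash
python3 -m crank '[[0,-0.008,0,-2,0,8,1],[0,0,0,-2,0,8,1],[0,0,0,-2,0,8,1],[0,0,0,-1,0,8,1],[0,0,0,-1,0,8,1],[0,0,0,0,0,8,1],[0,0,0,0,0,0,1]]' 40; python3 g.py 0.386 -0.2195 0.25 1 0; python3 look.py wrist w16.png tab_top; python3 look.py side s16.png ball0_center throw_arm tab_top
```

```text
t: 24.1
tool_pos: [0.3909, -0.2201, 0.2872]
tool_rot: [3.14, 0.04, 0.008]
contact_force: [-0.7, -0.4, 3.8]
opening: -0.0
t 24.1 pos [ 0.3909 -0.2201  0.2872] shift mm [-5.1 -0.7 37.2] turn [ 0.0011 -0.0051  0.0079] F [-0.7 -0.4  3.8] open -0.0
tab_top []
ball0_center [([0.5, -0.2143, 0.1149], 0.41, [362.0, 211.0]), ([0.6879, -0.2146, 0.0862], 0.28, [306.0, 201.0])]
throw_arm [([0.6881, -0.2128, 0.0883], 0.75, [305.0, 201.0]), ([0.4694, 0.4325, 0.0005], 0.25, [196.0, 403.0])]
tab_top [([0.3912, -0.2208, 0.1127], 0.78, [399.0, 222.0]), ([0.6882, -0.2123, 0.0858], 0.56, [305.0, 202.0])]
```

View pics/w16.png

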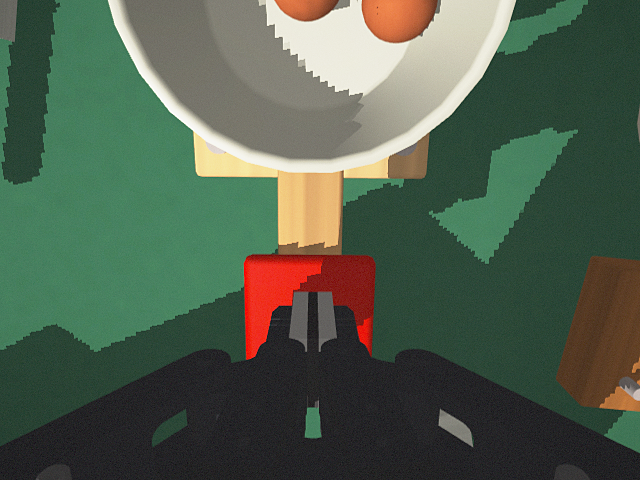

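The tab is now at z = 0.113, with the fingers on it and the balls in the cup. Continuing down.

```bash
python3 -m crank '[[0,0,0,0,0,8,1],[0,0,0,0,0,8,1],[0,0,0,0,0,8,1],[0,0,0,0,0,8,1],[0,0,0,0,0,8,1],[0,0,0,0,0,6,1],[0,0,0,0,0,0,1]]' 40; python3 g.py 0.386 -0.2195 0.22 1 0
```

```text
t: 24.98
tool_pos: [0.3921, -0.2208, 0.2471]
tool_rot: [3.138, 0.042, 0.008]
contact_force: [-2.1, 1.4, 5.8]
opening: -0.0
t 24.98 pos [ 0.3921 -0.2208  0.2471] shift mm [-6.2 -1.6 27.1] turn [ 0.0031 -0.0052  0.009 ] F [-2.1  1.4  5.8] open -0.0
```

```bash
python3 -m crank '[[0,0,0,-1,0,7,1],[0,0,0,-1,0,8,1],[0,0,0,-1,0,8,1],[0,0,0,0,0,6,1],[0,0,0,0,0,0,1]]' 40; python3 g.py 0.388 -0.2195 0.22 1 0
```

```text
t: 25.4
tool_pos: [0.3925, -0.2212, 0.2227]
tool_rot: [3.139, 0.041, 0.026]
contact_force: [-5.4, 1.5, 8.6]
opening: -0.0001
t 25.4 pos [ 0.3925 -0.2212  0.2227] shift mm [-4.5 -1.8  2.6] turn [ 0.0024 -0.0168  0.0085] F [-5.4  1.5  8.6] open -0.0001
```

```bash
python3 -m crank '[[0,-0.012,0,-3,0,2,1],[0,0,0,0,0,1,1],[0,0,0,0,0,0,1]]' 40; python3 g.py 0.388 -0.2195 0.22 1 0; python3 look.py side s17.png tab_top ball0_center throw_arm scoop; python3 - <<'E'
from h import *
t=snap('top','t17.png');w=snap('wrist','w17.png')
a=cv2.imread('pics/t17.png')[130:290,350:510]; b=cv2.imread('pics/s17.png')[160:320,260:420]
cv2.imwrite('pics/c17.png',np.hstack([cv2.resize(a,(400,400),interpolation=cv2.INTER_CUBIC),cv2.resize(b,(400,400),interpolation=cv2.INTER_CUBIC)]))
for q in('ball0_center','tab_top','cup_load'): print(q,[(np.round(d['centre'],4).tolist(),round(d['confidence'],2)) for d in spotter.mark_of(q,w)])
E
```

```text
t: 25.65
tool_pos: [0.3913, -0.222, 0.223]
tool_rot: [3.137, 0.041, 0.015]
contact_force: [-3.7, 2.1, 8.8]
opening: -0.0
t 25.65 pos [ 0.3913 -0.222   0.223 ] shift mm [-3.2 -2.6  3. ] turn [ 0.0043 -0.0095  0.0086] F [-3.7  2.1  8.8] open -0.0
tab_top [([0.3912, -0.2201, 0.0446], 0.79, [396.0, 244.0]), ([0.5054, -0.2178, -0.0033], 0.32, [358.0, 246.0])]
ball0_center [([0.4776, -0.2372, 0.0703], 0.5, [372.0, 224.0])]
throw_arm [([0.6882, -0.2143, 0.0858], 0.89, [305.0, 202.0]), ([0.4772, -0.2369, 0.0707], 0.68, [372.0, 224.0]), ([0.5071, -0.2181, -0.0045], 0.2, [358.0, 246.0])]
scoop [([0.3265, 0.0632, 0.0021], 0.96, [362.0, 324.0]), ([0.5454, -0.0268, -0.0004], 0.95, [307.0, 273.0]), ([0.2073, 0.3614, -0.0027], 0.7, [334.0, 448.0]), ([0.4715, 0.4319, -0.001], 0.51, [195.0, 403.0])]
ball0_center [([0.4636, -0.2171, 0.0684], 0.66)]
tab_top []
cup_load []
```

View pics/c17.png

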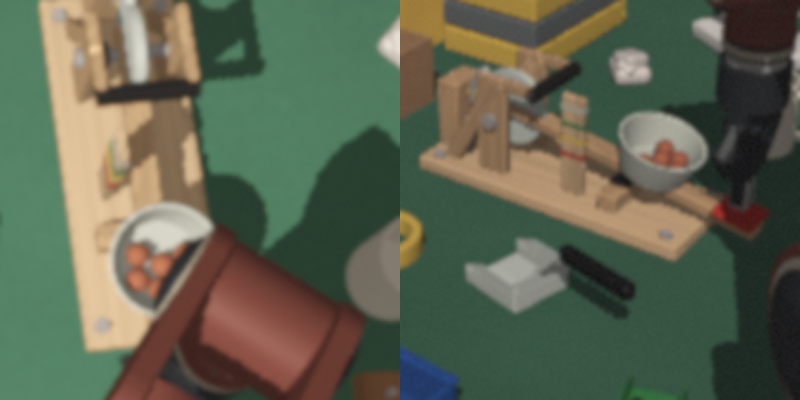

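View pics/w17.png

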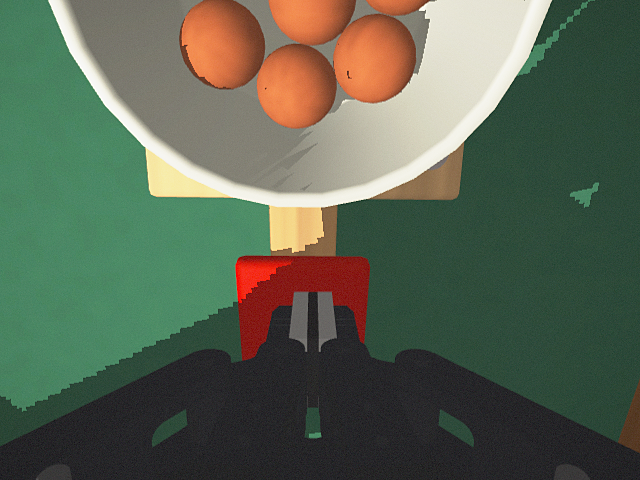

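At the third click, the tab top is at about z = 0.045 to 0.05, and the side view shows the arm below the red mark. The balls are in the cup and the scoop is upright. I'll add a slight push so the hold has margin, then check that it stays still.

```bash
python3 -m crank '[[0,-0.009,0,-1,-1,3,1],[0,0,0,0,0,4,1]]' 40; for i in 1 2 3 4; do python3 - <<'E'
from h import *
p=eyes.get_image('side'); o=ctrl.get_obs(); print(round(float(o['t']),2),np.round(o['tool_pos'],4),np.round(o['contact_force'],1),np.round(np.abs(o['dq']).max(),4))
E
done
```

```text
t: 26.32
tool_pos: [0.3919, -0.2218, 0.2194]
tool_rot: [3.135, 0.04, 0.011]
contact_force: [-6.7, 3.9, 9.2]
opening: 0.0002
26.37 [ 0.3918 -0.2217  0.2187] [-2.5  2.5  8.9] 0.0072
26.42 [ 0.3919 -0.2217  0.2189] [-3.8  2.6  8.5] 0.0065
26.47 [ 0.3918 -0.2217  0.219 ] [-2.9  2.5  8.7] 0.002
26.52 [ 0.3918 -0.2217  0.219 ] [-3.3  2.8  9.4] 0.0023
```

```bash
python3 - <<'E'
from h import *
s=snap('side','s18.png')
for q in('ball0_center','tab_top','scoop','mug','tape','glue'): print(q,[(np.round(d['centre'],3).tolist(),round(d['confidence'],2)) for d in spotter.mark_of(q,s)])
print(ctrl.finish_job())
E
```

```text
ball0_center []
tab_top [([0.392, -0.221, 0.043], 0.61)]
scoop [([0.546, -0.029, -0.001], 0.86), ([0.208, 0.36, -0.0], 0.68), ([0.328, 0.066, -0.001], 0.57)]
mug [([0.471, -0.442, 0.002], 0.77)]
tape [([0.7, 0.007, 0.002], 0.91)]
glue [([0.472, 0.431, 0.0], 0.62), ([0.538, 0.222, 0.001], 0.25)]
the job is handed in; nothing more can be done
None
```

I carried out every step and handed the job in; no verdict is reported, so what follows is my own checks. I scooped all six balls with the large grey scoop and tipped them slowly into the catapult cup. I then stood the scoop on the table, let it go, and pressed the red tab down to the third click. The fingers were still holding it there at hand-in.

**Last checks:**
- **Tab and arm:** the tab top was at about 43–46 mm, against 50 mm given for click 3, which puts the arm at about 0.54 rad. It held still with the tab pushing back at about 9 N.
- **Balls:** after the pour I could make out six in the cup. The last pictures with the tab down showed at least five, near the middle of the floor. I put two of them about 27–31 mm from the cup's load point; the limit is 40 mm.
- **Scoop:** upright, standing free at (0.546, -0.029).
- **Mug, tape and glue stick:** all within about 6 mm of where they started, which is close to the measuring error.

**Checks that failed or disagreed:**
- In the very last picture the network did not report a ball. I relied on the picture from about a second earlier, which showed them clearly.
- At click 3 the wrist also read a sideways force of about 3–6 N. That is more than the tab's slope explains, so it is probably friction on the tab. I saw nothing touching the cup.
- Two measurements of the tub's sideways position differed by about 6 mm. I used the one that agreed with the balls' layout, and the scoop went in without catching.

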